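# Stand the fallen bottle up, then hold the washer lid at its index

### The arm

A 6-joint arm with a two-finger parallel gripper is mounted at the origin on the work surface. World frame = base frame: x ahead of the robot, y to its left, z up, the work surface at z = 0. Lengths are in m, angles in rad, forces in N, time in s.
With the tool pointing down it reaches from about 0.35 to 0.8 m from the base axis. Payload 7.3 kg.
Tool frame: the origin (TCP) lies midway between the tips of the shut fingers; the grasp point (between the pads) lies 19 mm behind it (grip_point_offset is the distance from the TCP to the grasp point, in m); z points along the fingers, y is the direction in which the jaws open and shut (so a half turn about z gives the same grasp; the last joint's range is limited). The gripper opens to 85 mm and grips with 20 to 120 N. Pads are 22 mm wide; open, the fingers measure 114 mm over their backs; the gripper's body (76 mm by 85 mm) begins 54 mm behind the grasp point. The pads swing forward as they close: fully open they stand 13 mm farther back than shut.
Start: joints at [-1.374, 0.342, 1.524, -0, 1.275, -0.146], TCP at [0.176, -0.494, 0.231] pointing down, gripper open.
Joint ranges: [-2.53, 2.53], [-0.77, 2.02], [0.04, 2.7], [-1, 4.14], [0.28, 2.66], [-3.11, 3.11]. Speed limits (rad/s): [2.57, 2.57, 3.14, 3.14, 3.14, 3.14].

### API

Orientations are given as a 3x3 rotation matrix whose columns are the frame's x, y, z axes.
In Python, from station import * gives the robot as it stands. The module is installed in compiled form; this text tells all that it offers.
- The arm moves only by the tool carry_out, never from a script. Its arguments are lists of equal length, an entry for each row: "translation": the shift along the world's x, y, z each as a share of 750 mm, from -1 to 1, a list of three; "dr": the turn, a rotation vector about the world's x, y, z each as a share of pi/2 rad, from -1 to 1, a list of three. In form: {"translation": [[x, y, z], ...], "dr": [[rx, ry, rz], ...]}. A call has 1 to 20 rows; each row is the pose to reach, as a shift and turn from the pose commanded when the call began; what a row does not reach only later rows make up. A row lasts 1/10 s, in which the tool goes at most 50 mm and 8.59 degrees, less where a joint would pass 70% of its speed; a pose out of reach is approached as far as the arm can. A call with a number of a shift or a turn outside -1 to 1 is refused whole. A call with a gripper value outside its range is refused whole. "claw" is the finger opening in mm, from 0 to 85.4, set as the call begins (left out, the last holds). The fingers move at their own pace and stop on an object; "force" is the grip in N (left out, the last holds). Time passes only in rows, so rows that repeat a pose let the fingers close. It gives the time, the measured TCP pose, the force and the opening at its end, in the units of the state.
- read_state(): the state, without advancing time (a new reading comes with each control period).
- camera(name): name is "scene" or "top" or "wrist"; returns a dict with "color" (400x640x3 uint8, red, green, blue), "fx", "fy", "cx", "cy" (pixels), "xyz" and "attitude" of the camera in the world; the wrist camera has in their place "tool_from_camera" (4x4, takes a point from camera to tool coordinates, whose origin is the TCP and whose axes are the flange's). Camera axes: x right, y down, z forward; pixel columns grow to the right and rows downward; lengths in m; the calibration is good to about 2 mm. The wrist camera is an equidistant fisheye: a pixel r from the principal point sees the ray r / f radians off the axis. A picture is of the moment at which its call begins: read the wrist's pose just before it. There is no depth.
- hand_in(): hands the job in, once; it reports no verdict.
The state is a dict: "clock": time; "joint_positions": joint angles; "dq": joint speeds; "effort": joint torques, N m; "ee_pos": TCP position; "eef_rot": TCP orientation; "ft_force": force on the tool from outside, world axes, zero at the start; "wrist_torque": the same for the moment, N m; "grip_width": opening from 0.0 (shut) to 1.0 (fully open).
Only numpy, scipy, OpenCV 4.12 (cv2) and the standard library are available. Lean on these libraries where they do the work, as an engineer would, in place of code of your own. Each camera call takes 0.05 s, during which the arm holds its last target.

### The job

I am about to top up the parts washer. Stand the bottle that has fallen over upright again on the dark strip, in the gap between its two neighbours, and let go of it; then lift the washer's sprung lid until its side pointer is level with the index clamped on the quadrant, and finish while still holding the lid there, because it shuts by itself. Leave the other bottles, the brass weight and the tape roll where they are.

Things in the scene. Friction and masses are not known exactly. Their poses are not given: they have to be found in the camera images.
- bottle_mid (a point): Fallen squat white plastic bottle, grey cap, lying on the board, foot on the dark strip, cap towards the robot's side. Body 54 mm square, flat-sided for 62 mm from the foot, then a 38 mm cap; 82 mm long in all. About 0.2 kg. Lies on one flat. Point on its axis 41 mm from the foot; z points from foot to cap. Let go with its foot's edge on the board, leaning under about 30 degrees, it rocks upright.
- gap (a point): Centre of the empty place in the row, on top of the fixed plywood board (10 mm above the table). x away from the robot, y along the row, z up. The dark strip reaches 50 mm either way in x; the board 150 mm to -x and 160 mm either way in y. A wooden fence, 8 mm thick, top 20 mm above this point, runs along y 52 mm behind it (+x).
- mate_a_mid (a point): a white plastic bottle like the fallen one, 54 mm square, 82 mm tall, standing upright on the strip, about 113 mm to the left (row's +y) of the gap; a bystander, must not be moved. Point at its centre, half-way up; z up.
- mate_b_mid (a point): a white plastic bottle like the fallen one, 54 mm square, 82 mm tall, standing upright on the strip, about 113 mm to the right (row's -y) of the gap; a bystander, must not be moved. Point at its centre, half-way up; z up.
- lid_bar (a point): Middle of the steel grab bar of the washer's lid: 12 mm thick, 120 mm long along y, 40 mm in front of the lid's front edge, carried at both ends; about 34 mm free between bar and lid, and free below. Axes of the lid: x from bar to hinge, y along the bar, z up when shut. 126 mm above the table when shut; 250 mm from the hinge axis.
- lid_hinge (a point): Mid-width on the lid's hinge axis, at the far side of the fixed parts washer (steel box 210 mm deep, 240 wide, 118 tall; aluminium lid 12 mm thick). 126 mm above the table. Axes of the washer: x away from its front, y along the hinge and bar, z up. At lid angle q the bar is 250 cos q mm in front (-x) of this point and 250 sin q above it.
- lid_pointer (a point): Tip of the lid's side pointer, a 10 mm thick steel pin that sticks out of the lid's left (+y) edge 170 mm from the hinge axis. It moves with the lid and coincides with point index_mark when the lid is at the marked angle.
- index_mark (a point): The mark: the inner face of the dark steel index block (34 x 26 x 10 mm) clamped on the fixed aluminium quadrant arc on the washer's left (+y) side, 170 mm from the hinge axis. It does not move during the job.
- lid (a joint): Opening angle of the lid: 0 shut, grows as the front bar rises, stop at 1.2 rad. A spring shuts it: 1.2 N m/rad, preloaded by 0.6 rad, and the lid weighs 0.35 kg, so the bar needs about 4.5 N straight up to leave rest and about 7 N at the mark.
- index (a joint): Angle at which the index is clamped, on the same scale as the lid's (0.35 to 0.6 rad): the lid is at the mark when both are equal.
- weight_mid (a point): Brass weight, 44 mm across, 62 mm tall, standing on the board's front left corner (row's -x, +y); bystander. Point 30 mm above its foot, z up.
- tape_mid (a point): Small grey tape roll, 54 mm across, 20 mm high, lying flat on the board's front right corner (row's -x, -y); bystander. Point at its centre, z up.
Things that resemble listed ones, but are neither listed nor needed, are in the scene too. Leave any blue or pink look-alike of the part that bears bottle_mid alone.

How it is judged:
By the outcome, as a careful person would: the job done as asked, in the order asked, and still so for the second after the job is handed in, while the arm keeps its last pose, push and grip.
It also fails if it takes over 58 s, if anything falls off the work surface, if the arm or the gripper's body presses on something with over 40 N, if the wrist force passes 120 N, or if a joint passes its speed limit or range.

## Working session

There is one attempt and no reset: what is moved stays moved. The work goes in short steps, Python scripts to look and compute and a tool call to move; the robot and the scene stay as the last step left them, time stands still between calls to the robot, and variables do not carry over. Pictures are saved under pics/ and viewed, and the job is handed in when it is done.

Besides the shell and the picture viewer there is one more tool, called after "Call:" as a command line: name --argument value ..., lists and objects as JSON in quotes. carry_out: Moves the arm, as the interface text tells. Shift numbers are shares of 750 mm and turn numbers shares of pi/2 rad, none past 1 either way. Its arguments: {"type":"object","properties":{"translation":{"type":"array"},"dr":{"type":"array"},"claw":{"type":"number"},"force":{"type":"number"}},"required":["translation","dr"]}

```bash
mkdir -p pics
python3 - <<'E'
from station import *
import cv2,json,numpy as np
print(read_state())
for n in ["scene","top","wrist"]:
    c=camera(n); cv2.imwrite(f"pics/{n}0.png",c["color"][:,:,::-1])
    print(n,{k:(np.array(v).round(4).tolist()) for k,v in c.items() if k!="color"})
E
```

```text
{'clock': 0.0, 'joint_positions': array([-1.37402850e+00,  3.42726989e-01,  1.52505992e+00, -3.28872096e-05,
        1.27537660e+00, -1.46059490e-01]), 'dq': array([ 0.00111141, -0.00048232, -0.00161891,  0.00076505,  0.00145341,
       -0.00072151]), 'effort': array([ 2.90998352e-03, -4.33665991e+01, -2.46013373e+01, -7.22552318e-05,
        7.76477944e-03, -9.39369158e-06]), 'ee_pos': array([ 0.17637954, -0.49404418,  0.23060877]), 'eef_rot': array([[ 9.41804830e-01,  3.36160003e-01, -3.37959715e-04],
       [ 3.36160115e-01, -9.41803601e-01,  1.53439854e-03],
       [ 1.97511742e-04, -1.55871254e-03, -9.99998766e-01]]), 'ft_force': array([-0.73658461,  0.91273679,  0.2050756 ]), 'wrist_torque': array([-0.00444081,  0.01123633, -0.00292466]), 'grip_width': 0.99731699508332}
scene {'fx': 399.8992, 'fy': 399.8992, 'cx': 318.563, 'cy': 197.9224, 'xyz': [1.0175, -0.6994, 0.7953], 'attitude': [[0.8123, 0.3692, -0.4515], [0.5832, -0.5036, 0.6374], [0.008, -0.7811, -0.6244]]}
top {'fx': 396.2211, 'fy': 396.2211, 'cx': 313.3732, 'cy': 200.1642, 'xyz': [0.3943, 0.0033, 1.2624], 'attitude': [[-0.0115, -0.9948, 0.1011], [-0.9999, 0.0118, 0.0026], [-0.0038, -0.101, -0.9949]]}
wrist {'fx': 309.7069, 'fy': 309.7069, 'cx': 324.2567, 'cy': 197.4592, 'tool_from_camera': [[-0.0001, -0.9512, -0.3087, 0.0804], [1.0, -0.0001, -0.0003, 0.001], [0.0003, -0.3087, 0.9512, -0.1418], [0.0, 0.0, 0.0, 1.0]]}
```

View pics/scene0.png

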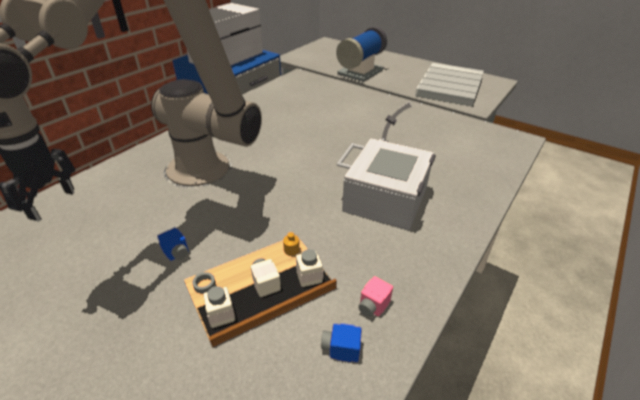

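View pics/top0.png

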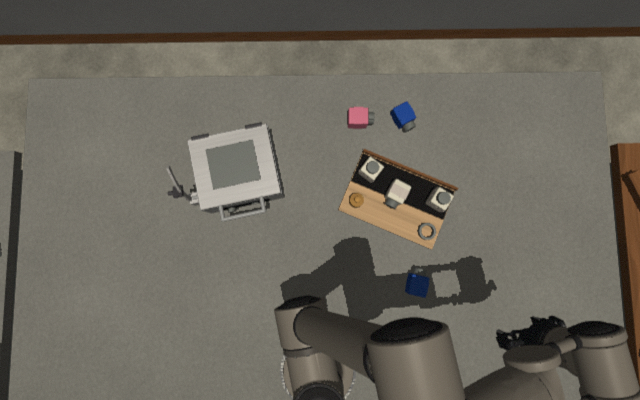

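View pics/wrist0.png

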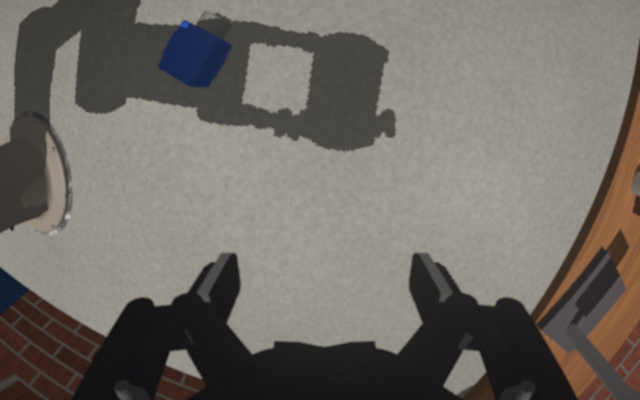

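Top view: the row is around (405,185), with the fallen bottle at (398,192) and its cap at (392,204). The washer is around (235,165), and the quadrant/index is near (180,188). I'll enlarge these areas.

Run:
```python
import cv2
a=cv2.imread("pics/top0.png"); s=cv2.imread("pics/scene0.png")
r=lambda im,x,y,w,h,k:cv2.resize(im[y:y+h,x:x+w],None,fx=k,fy=k,interpolation=cv2.INTER_CUBIC)
cv2.imwrite("pics/t_row.png",r(a,330,140,140,110,5.5))
cv2.imwrite("pics/t_w.png",r(a,155,115,140,110,5.5))
cv2.imwrite("pics/s_w.png",r(s,320,90,140,140,4))
cv2.imwrite("pics/s_row.png",r(s,175,220,175,125,4.5))
```

```text
(no output)
```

View pics/t_row.png

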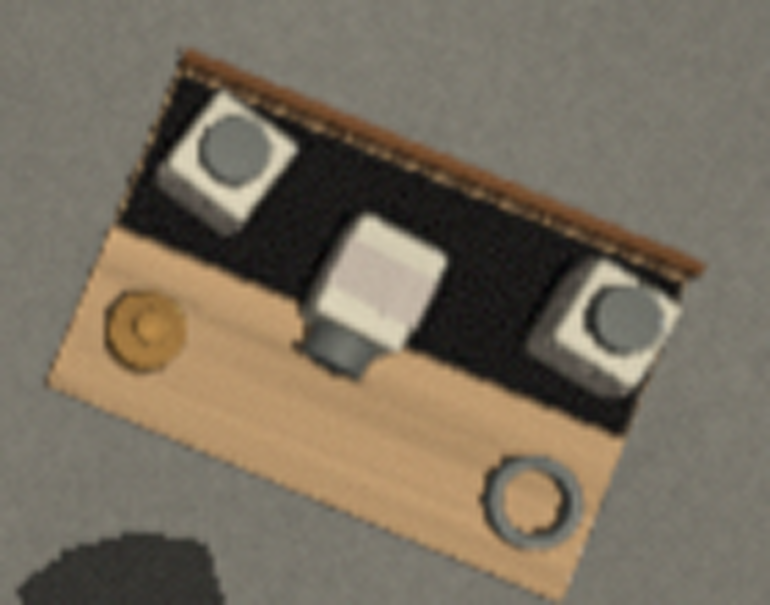

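View pics/t_w.png

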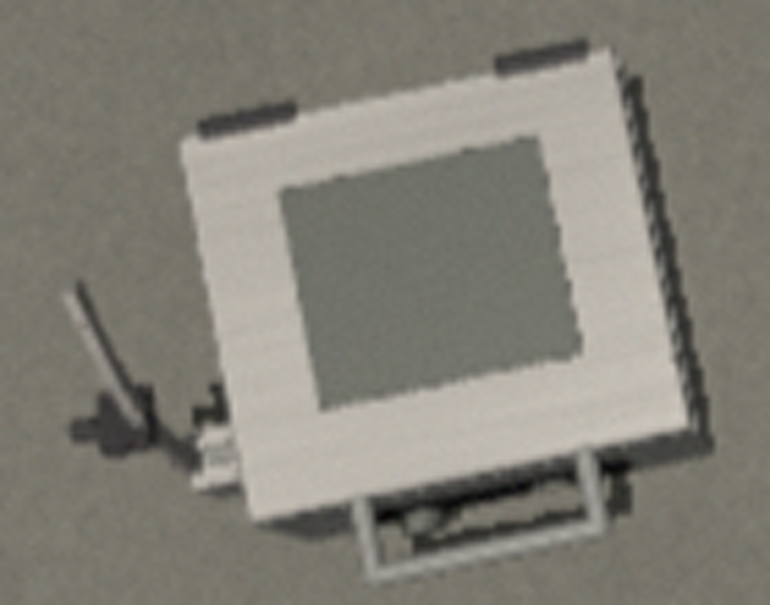

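View pics/s_w.png

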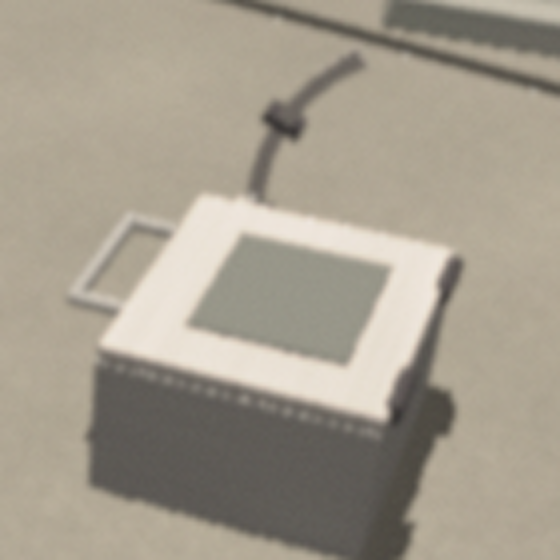

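View pics/s_row.png

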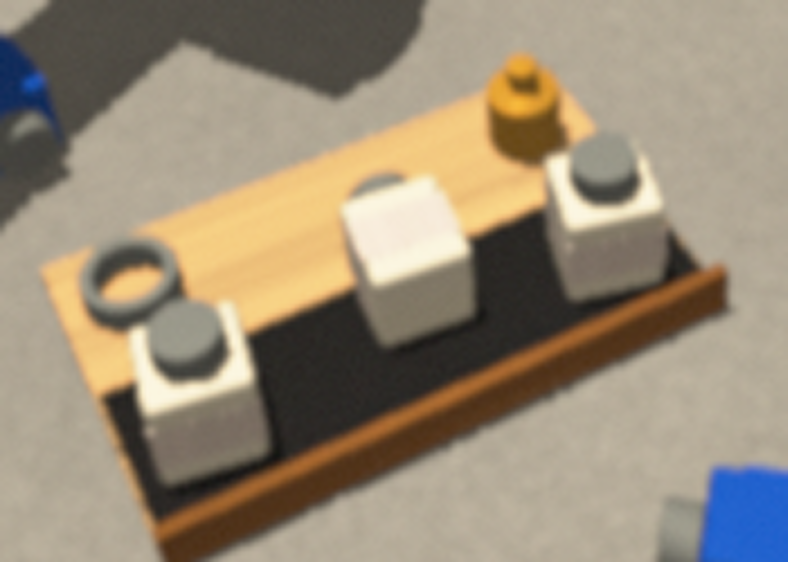

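```bash
cat > h.py <<'E'
import numpy as np, cv2
from station import *
CAM={"scene":dict(f=399.8992,c=(318.563,197.9224)),"top":dict(f=396.2211,c=(313.3732,200.1642))}
def getcams():
    out={}
    for n in("scene","top"):
        k=camera(n); out[n]=(k["fx"],k["cx"],k["cy"],np.array(k["xyz"]),np.array(k["attitude"]))
    return out
import os,pickle
if not os.path.exists("cams.pkl"): pickle.dump(getcams(),open("cams.pkl","wb"))
CAMS=pickle.load(open("cams.pkl","rb"))
def unproj(n,uv,z):
    f,cx,cy,p,R=CAMS[n]; d=R@np.array([(uv[0]-cx)/f,(uv[1]-cy)/f,1]); return p+d*(z-p[2])/d[2]
def proj(n,P):
    f,cx,cy,p,R=CAMS[n]; q=R.T@(np.asarray(P)-p); return np.array([cx+f*q[0]/q[2],cy+f*q[1]/q[2]])
def cr(uv,x0,y0,k): return ((uv[0]+.5)/k-.5+x0,(uv[1]+.5)/k-.5+y0)
def wproj(P,pos,R,c):
    T=np.array(c["tool_from_camera"]); q=T[:3,:3].T@(R.T@(np.asarray(P)-pos)-T[:3,3])
    r=np.hypot(q[0],q[1]); th=np.arctan2(r,q[2]); return np.array([c["cx"]+c["fx"]*th*q[0]/r,c["cy"]+c["fx"]*th*q[1]/r])
def wunproj(uv,z,pos,R,c):
    T=np.array(c["tool_from_camera"]); d=np.array([uv[0]-c["cx"],uv[1]-c["cy"]])/c["fx"]; th=np.hypot(*d)
    ray=R@T[:3,:3]@np.array([*(np.sin(th)*d/th),np.cos(th)]); o=pos+R@T[:3,3]; return o+ray*(z-o[2])/ray[2]
E
python3 - <<'E'
from h import *
T=lambda u,v,z:unproj("top",cr((u,v),330,140,5.5),z)
S=lambda u,v,z:unproj("scene",cr((u,v),175,220,4.5),z)
W=lambda u,v,z:unproj("top",cr((u,v),155,115,5.5),z)
V=lambda u,v,z:unproj("scene",cr((u,v),320,90,4),z)
np.set_printoptions(precision=4,suppress=True)
print("board T FL,FR,stripL,stripR");
for p in [(50,380),(560,600),(118,228),(622,436)]: print(T(*p,.01))
print("board S FL? FR strip")
for p in [(42,268),(103,398)]: print(S(*p,.01))
print("bottle T"); 
for p in [(368,213),(447,262),(408,352),(322,305)]: print(T(*p,.064))
print("bottle S top face")
for p in [(342,213),(435,178),(470,245),(368,283)]: print(S(*p,.064))
print("foot bottom S", S(390,347,.01),S(477,311,.01))
print("mates caps T/S z=.092",T(233,150,.092),T(625,317,.092),S(604,155,.092),S(188,330,.092))
print("weight,tape",T(148,325,.072),T(532,502,.03),S(520,68,.07), S(131,280,.03))
print("washer lid top T z=.132:")
for p in [(250,520),(690,428),(612,50),(182,140)]: print(W(*p,.132))
print("lid S")
for p in [(100,350),(385,420),(460,255),(205,197)]: print(V(*p,.132))
print("bar T .126", W(372,575,.132),W(602,527,.132)); print("bar S",V(73,297,.132),V(130,218,.132))
E
```

```text
board T FL,FR,stripL,stripR
[ 0.4934 -0.0732  0.01  ]
[ 0.3643 -0.3615  0.01  ]
[ 0.5814 -0.1143  0.01  ]
[ 0.4573 -0.401   0.01  ]
board S FL? FR strip
[ 0.368  -0.3607  0.01  ]
[ 0.4619 -0.3988  0.01  ]
bottle T
[ 0.5801 -0.2482  0.064 ]
[ 0.5521 -0.291   0.064 ]
[ 0.5023 -0.2677  0.064 ]
[ 0.529  -0.2211  0.064 ]
bottle S top face
[ 0.512  -0.2653  0.064 ]
[ 0.5355 -0.217   0.064 ]
[ 0.5815 -0.242   0.064 ]
[ 0.5554 -0.2922  0.064 ]
foot bottom S [ 0.5602 -0.2873  0.01  ] [ 0.5823 -0.2416  0.01  ]
mates caps T/S z=.092 [ 0.6113 -0.17    0.092 ] [ 0.5174 -0.379   0.092 ] [ 0.6158 -0.17    0.092 ] [ 0.5227 -0.38    0.092 ]
weight,tape [ 0.5182 -0.1238  0.072 ] [ 0.4197 -0.3422  0.03  ] [ 0.5229 -0.1272  0.07  ] [ 0.4296 -0.3467  0.03  ]
washer lid top T z=.132:
[0.4871 0.3312 0.132 ]
[0.5327 0.1019 0.132 ]
[0.7357 0.1428 0.132 ]
[0.6897 0.3708 0.132 ]
lid S
[0.5424 0.0986 0.132 ]
[0.741  0.1443 0.132 ]
[0.6991 0.3703 0.132 ]
[0.4956 0.3297 0.132 ]
bar T .126 [0.4577 0.2673 0.132 ] [0.4813 0.1478 0.132 ]
bar S [0.4896 0.1436 0.132 ] [0.4638 0.2652 0.132 ]
```

Both cameras agree to a few mm: the gap is at about (0.567,-0.2775) with row yaw -24°, and the bottle's foot centre at about (0.568,-0.268) with axis yaw -28°. I'll hover with the jaws along the row, look with the wrist camera, and collect data on the arm's kinematics.

Call:
carry_out --translation '[[0.4,0.33,0.07],[0.4,0.33,0.07],[0.4,0.33,0.07],[0.4,0.33,0.07],[0.4,0.33,0.07],[0.4,0.33,0.07],[0.4,0.33,0.07],[0.4,0.33,0.07],[0.4,0.33,0.07],[0.4,0.33,0.07],[0.4,0.33,0.07],[0.4,0.33,0.07]]' --dr '[[0,0,-0.53],[0,0,-0.53],[0,0,-0.53],[0,0,-0.53],[0,0,-0.53],[0,0,-0.53],[0,0,-0.53],[0,0,-0.53],[0,0,-0.53],[0,0,-0.53],[0,0,-0.53],[0,0,-0.53]]' --claw 85 --force 40

```text
clock: 1.45
ee_pos: [0.4757, -0.2476, 0.2835]
eef_rot: [[0.882, -0.471, -0.001], [-0.471, -0.882, 0.0], [-0.001, 0.0, -1.0]]
ft_force: [-0.0, -0.3, -0.1]
grip_width: 0.995
```

```bash
cat > snap.py <<'E'
from h import *
import sys,pickle
np.set_printoptions(precision=4,suppress=True)
def snap(tag,cams=("wrist",)):
    s=read_state()
    for n in cams:
        c=camera(n); cv2.imwrite(f"pics/{n}_{tag}.png",c["color"][:,:,::-1]); 
        pickle.dump((s,c),open(f"pics/{n}_{tag}.pkl","wb"))
    print(s["clock"],s["joint_positions"],s["ee_pos"],s["ft_force"],s["grip_width"]);print(s["eef_rot"])
    L=pickle.load(open("log.pkl","rb")) if os.path.exists("log.pkl") else []
    L.append(s); pickle.dump(L,open("log.pkl","wb"))
if __name__=="__main__": snap(sys.argv[1],sys.argv[2].split(","))
E
python3 snap.py 1 wrist
```

```text
1.45 [-0.6227  0.3285  1.3986 -0.0005  1.4153  1.4389] [ 0.4757 -0.2476  0.2835] [-0.0299 -0.268  -0.0598] 0.994768072149219
[[ 0.882  -0.4713 -0.0009]
 [-0.4713 -0.882   0.    ]
 [-0.0008  0.0004 -1.    ]]
```

View pics/wrist_1.png

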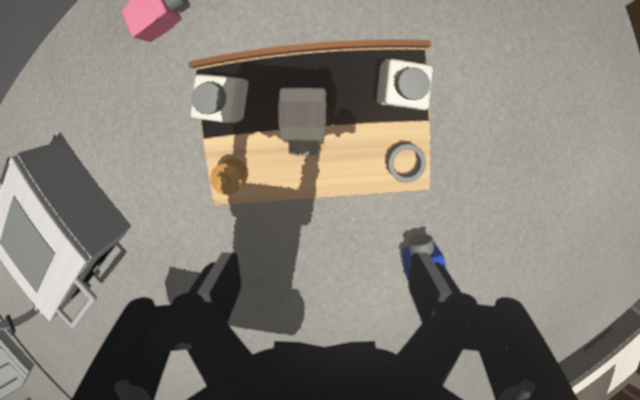

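The wrist view shows the fallen bottle at (303,113) with its cap towards us at (302,147). The mates are at (218,98) and (408,84). Now I'll measure from this picture.

Run:
```python
from h import *
np.set_printoptions(precision=4,suppress=True)
s,c=pickle.load(open("pics/wrist_1.pkl","rb"))
im=cv2.imread("pics/wrist_1.png"); cv2.imwrite("pics/w1c.png",cv2.resize(im[30:270,180:450],None,fx=2.9,fy=2.45,interpolation=cv2.INTER_CUBIC))
W=lambda u,v,z:wunproj((u,v),z,s["ee_pos"],s["eef_rot"],c)[:2]
for p in [(214,205),(430,188),(203,137),(429,121)]: print(W(*p,.01))
print("bot");[print(W(*p,.064)) for p in [(280,88),(326,88),(326,140),(280,140)]]
print("caps",W(208,97,.092),W(412,83,.092))
print("blue top",unproj("top",(417,280),.05),W(420,243,.06))
g=np.array([.567,-.2775]);ex=np.array([.9128,-.4085]);ey=np.array([.4085,.9128])
for a,b in[(-150,160),(-150,-160),(-50,160),(-50,-160)]:
  P=[*(g+ex*a/1e3+ey*b/1e3),.01]; print(wproj(P,s["ee_pos"],s["eef_rot"],c),proj("top",P))
```

```text
[ 0.4946 -0.0719]
[ 0.3681 -0.3642]
[ 0.5876 -0.1132]
[ 0.4575 -0.4017]
bot
[ 0.5841 -0.2477]
[ 0.5584 -0.2939]
[ 0.5047 -0.2652]
[ 0.5306 -0.2177]
caps [ 0.6152 -0.1761] [ 0.5214 -0.3794]
blue top [ 0.2721 -0.3027  0.05  ] [ 0.3234 -0.3136]
[212.8393 205.0496] [337.7089 208.0601]
[429.7039 190.562 ] [431.6349 248.532 ]
[202.1222 138.34  ] [349.9976 179.4133]
[430.2866 121.5776] [443.3766 219.2701]
```

View pics/w1c.png

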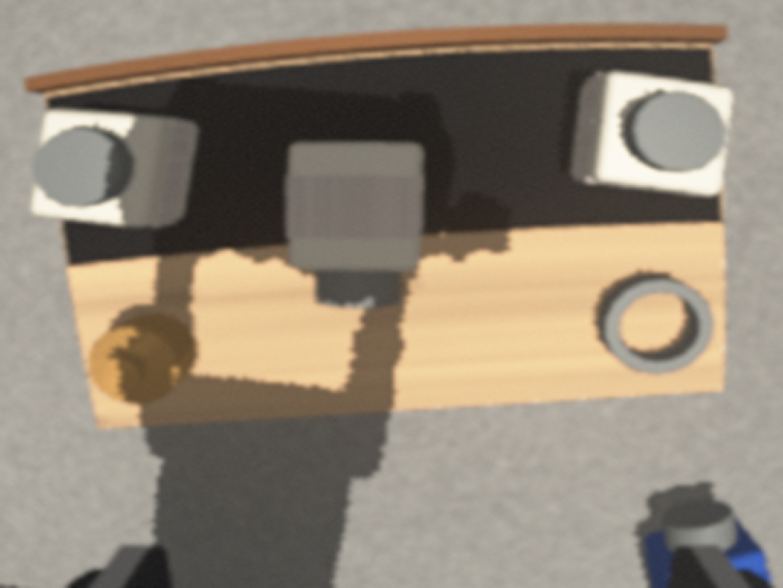

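Call:
carry_out --translation '[[-0.05,0.065,-0.06],[-0.05,0.065,-0.06],[-0.05,0.065,-0.06],[-0.05,0.065,-0.06],[-0.05,0.065,-0.06],[-0.05,0.065,-0.06],[-0.05,0.065,-0.06],[-0.05,0.065,-0.06],[-0.05,0.065,-0.06],[-0.05,0.065,-0.06]]' --dr '[[-0.29,-0.535,0],[-0.29,-0.535,0],[-0.29,-0.535,0],[-0.29,-0.535,0],[-0.29,-0.535,0],[-0.29,-0.535,0],[-0.29,-0.535,0],[-0.29,-0.535,0],[-0.29,-0.535,0],[-0.29,-0.535,0]]'

```text
clock: 2.5
ee_pos: [0.4435, -0.1848, 0.236]
eef_rot: [[0.597, -0.4, 0.695], [-0.315, -0.914, -0.256], [0.738, -0.066, -0.672]]
ft_force: [0.5, 0.7, 0.7]
grip_width: 0.994
```

```bash
python3 snap.py 2 wrist
python3 - <<'E'
import pickle,numpy as np
from scipy.optimize import least_squares
L=pickle.load(open("log.pkl","rb"))
D=[([-1.37402850e+00,  3.42726989e-01,  1.52505992e+00,0,1.27537660e+00],[0.17637954,-0.49404418,0.23060877])]+[(s["joint_positions"],s["ee_pos"]) for s in L]
def f(p):
    o=[]
    for j,e in D:
        a=j[1];b=a+j[2];c=b+j[4]
        R=p[5]+p[1]*np.sin(a)+p[2]*np.sin(b)+p[3]*np.sin(c); z=p[0]+p[1]*np.cos(a)+p[2]*np.cos(b)+p[3]*np.cos(c)
        r2=np.hypot(*e[:2]); o+= [np.sqrt(r2**2-p[4]**2)-R, z-e[2], (np.arctan2(e[1],e[0])-j[0]-np.arcsin(p[4]/r2))]
    return np.array(o)
r=least_squares(lambda p: np.r_[f(p),0.003*(p-np.array([.3,.4,.4,.25,.0757,0]))],[.3,.4,.4,.25,.0757,0]);print(r.x,f(r.x))
E
```

```text
2.5 [-0.7462 -0.0429  2.3212  1.3437  0.2958  0.0545] [ 0.4435 -0.1848  0.236 ] [0.466  0.6773 0.7286] 0.9942528492749659
[[ 0.5969 -0.4004  0.6953]
 [-0.3148 -0.914  -0.2561]
 [ 0.738  -0.0661 -0.6716]]
[ 0.19231483  0.76203392  0.36042112  0.57374517  0.11074256 -0.08197231] [-0.00509288  0.00020193 -0.06656563  0.00522513  0.00024137 -0.06533636
 -0.00013299 -0.00044233  0.1189276 ]
```

View pics/wrist_2.png

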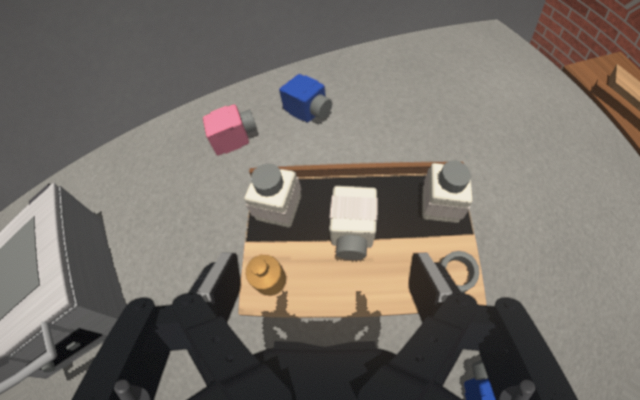

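```bash
cat > kin.py <<'E'
import pickle,numpy as np
from scipy.optimize import least_squares
from scipy.spatial.transform import Rotation as Ro
P0=np.array([.3,.4,.4,.25,.076,0,0,0,0])
def fk(p,j):
    d1,a2,a3,L,yo,yf,x1,xe,xw=p
    R1=Ro.from_euler('z',j[0]).as_matrix();R2=R1@Ro.from_euler('y',j[1]).as_matrix();R3=R2@Ro.from_euler('y',j[2]).as_matrix()
    R4=R3@Ro.from_euler('z',j[3]).as_matrix();R5=R4@Ro.from_euler('y',j[4]).as_matrix();R6=R5@Ro.from_euler('z',j[5]).as_matrix()
    t=R1@[x1,yo,d1]+R2@[0,0,a2]+R3@[xe,yf,a3]+R5@[xw,0,L]
    return t,R6
def data():
    L=pickle.load(open("log.pkl","rb"))
    s0=dict(joint_positions=np.array([-1.37402850e+00,3.42726989e-01,1.52505992e+00,-3.28872096e-05,1.27537660e+00,-1.46059490e-01]),ee_pos=np.array([0.17637954,-0.49404418,0.23060877]),eef_rot=np.array([[ 9.41804830e-01,  3.36160003e-01, -3.37959715e-04],[ 3.36160115e-01, -9.41803601e-01,  1.53439854e-03],[ 1.97511742e-04, -1.55871254e-03, -9.99998766e-01]]))
    return [s0]+L
def fit(reg=1e-3):
    D=data()
    f=lambda p:np.concatenate([fk(p,s["joint_positions"])[0]-s["ee_pos"] for s in D])
    W=np.array([1,1,1,1,1,5,5,5,5])*reg
    r=least_squares(lambda p:np.r_[f(p),W*(p-P0)],P0)
    return r.x,f(r.x)
if __name__=="__main__":
    np.set_printoptions(precision=4,suppress=True)
    D=data()
    for s in D: print(fk(P0,s["joint_positions"])[1].T@s["eef_rot"])
    for reg in(1e-2,1e-3,1e-4): x,r=fit(reg);print(x,np.abs(r).max())
E
python3 kin.py
```

```text
[[ 0. -1.  0.]
 [ 1.  0.  0.]
 [-0.  0.  1.]]
[[ 0. -1.  0.]
 [ 1.  0.  0.]
 [-0.  0.  1.]]
[[ 0. -1.  0.]
 [ 1.  0.  0.]
 [-0.  0.  1.]]
[ 0.2118  0.5117  0.3776  0.3128  0.0764  0.     -0.0008  0.0416  0.0002] 0.00036797268123400784
[ 0.2228  0.5063  0.3796  0.3135  0.0764  0.     -0.      0.0464 -0.    ] 4.649608941975636e-06
[ 0.2229  0.5062  0.3796  0.3135  0.0764  0.     -0.      0.0465  0.    ] 4.6704783707163244e-08
```

```bash
cat > ik.py <<'E'
from kin import *
P,_=fit(1e-4)
LO=np.array([-2.53,-.77,.04,-1,.28,-3.11])+.02; HI=np.array([2.53,2.02,2.7,4.14,2.66,3.11])-.02
OFF=Ro.from_euler('z',np.pi/2).as_matrix()
def FK(j):
    t,R=fk(P,j); return t,R@OFF
def IK(t,R,seeds=None):
    best=None
    S=[[-.6,.33,1.4,0,1.4,1.4],[-.6,.33,1.6,0,.5,1.4],[-.6,.6,1.4,.5,1.,1.],[-.6,.3,2,-.5,.5,2],[-.6,.8,1,0,2,1.4],[.3,.5,1.5,0,1.4,0.],[-.6,.3,1.8,2.,.6,-.5],[-.6,.3,1.8,3.1,.6,-1.5]]
    if seeds is not None: S=list(seeds)
    for s in S:
        def f(j):
            a,b=FK(j); return np.r_[(a-t)*5,Ro.from_matrix(b.T@R).as_rotvec()]
        r=least_squares(f,np.clip(s,LO+1e-3,HI-1e-3),bounds=(LO,HI))
        if best is None or r.cost<best.cost-1e-12: best=r
        if best.cost<1e-10: break
    return best.x,np.sqrt(2*best.cost)
def tool(yaw,phi):
    """phi: tilt forward from straight down (tool z towards +a)"""
    a=np.array([np.cos(yaw),np.sin(yaw),0]);u=np.array([0,0,1.])
    z=np.cos(phi)*-u+np.sin(phi)*a; x=np.cos(phi)*a+np.sin(phi)*u; y=np.cross(z,x)
    return np.c_[x,y,z]
E
python3 - <<'E'
from ik import *
np.set_printoptions(precision=3,suppress=True)
yaw=np.radians(-28.5);G=np.array([.533,-.25,.037])
for phi in range(0,65,5):
    R=tool(yaw,np.radians(phi)); t=G+.019*R[:,2]; j,e=IK(t,R); print("grasp",phi,round(e,4),j)
g=np.array([.5675,-.2775,.01+.041])
for phi in range(0,-75,-5):
    R=tool(np.radians(-26),np.radians(phi)); t=g+.019*R[:,2]; j,e=IK(t,R); print("place",phi,round(e,4),j)
E
```

```text
grasp 0 0.0 [-0.569  0.694  1.578 -0.     0.869  1.499]
grasp 5 0.0 [-0.572  0.661  1.656  0.01   0.737  1.489]
grasp 10 0.0 [-0.576  0.634  1.733  0.024  0.601  1.474]
grasp 15 0.0 [-0.579  0.612  1.807  0.048  0.461  1.449]
grasp 20 0.0 [-0.584  0.598  1.88   0.094  0.317  1.4  ]
grasp 25 0.0704 [-0.59   0.591  1.885  0.146  0.3    1.344]
grasp 30 0.1458 [-0.628  0.631  2.139  2.769  0.3   -1.315]
grasp 35 0.0666 [-0.611  0.627  2.135  2.866  0.3   -1.396]
grasp 40 0.0 [-0.603  0.627  2.14   2.93   0.328 -1.451]
grasp 45 0.0 [-0.608  0.661  2.194  2.978  0.502 -1.506]
grasp 50 0.0 [-0.614  0.707  2.242  3.     0.682 -1.536]
grasp 55 0.0 [-0.619  0.765  2.283  3.011  0.867 -1.556]
grasp 60 0.0 [-0.624  0.833  2.315  3.015  1.053 -1.572]
place 0 0.0 [-0.576  0.736  1.434 -0.     0.971  1.449]
place -5 0.0 [-0.571  0.777  1.349 -0.011  1.102  1.459]
place -10 0.0 [-0.567  0.821  1.262 -0.021  1.232  1.466]
place -15 0.0 [-0.563  0.87   1.173 -0.029  1.359  1.471]
place -20 0.0 [-0.559  0.922  1.081 -0.036  1.486  1.475]
place -25 0.0 [-0.556  0.977  0.987 -0.043  1.612  1.476]
place -30 0.0 [-0.553  1.035  0.89  -0.05   1.738  1.477]
place -35 0.0 [-0.55   1.097  0.789 -0.058  1.864  1.475]
place -40 0.0 [-0.548  1.162  0.682 -0.066  1.992  1.472]
place -45 0.0 [-0.546  1.232  0.569 -0.076  2.123  1.466]
place -50 0.0 [-0.544  1.308  0.443 -0.089  2.259  1.456]
place -55 0.0 [-0.542  1.394  0.297 -0.108  2.405  1.44 ]
place -60 0.0 [-0.541  1.508  0.089 -0.143  2.586  1.405]
place -65 0.0467 [-0.54   1.536  0.06  -0.164  2.64   1.387]
place -70 0.1067 [-0.54   1.526  0.113 -0.173  2.64   1.383]
```

Run:
```python
from ik import *
from h import unproj,wunproj
np.set_printoptions(precision=3,suppress=True)
g=np.array([.5675,-.2775,.01]);yr=np.radians(-24.1);ex=np.array([np.cos(yr),np.sin(yr),0]);ey=np.array([-np.sin(yr),np.cos(yr),0])
for n,uv in [("pink",(359,117)),("pinkcap",(372,117)),("blue",(403,114)),("bluecap",(408,126))]:
    w=unproj("top",uv,.045); print(n,w,(w-g)@ex,(w-g)@ey)
yaw=np.radians(-28.5);G=np.array([.533,-.25,.037])
for ph in(20,21):
    R=tool(yaw,np.radians(ph)); t=G+.019*R[:,2]; j,e=IK(t,R); print("grasp",ph,e,t,j); t2=t-.1*R[:,2]; print("pre",t2,IK(t2,R)); t3=t+[0,0,.07];print("lift",t3,IK(t3,R)) 
for lam in (12,15,18,20):
    l=np.radians(lam);c,s=np.cos(l),np.sin(l)
    Gp=g+ex*(-27+27*c-41*s)/1e3+np.array([0,0,(27*s+41*c+1)/1e3]); ph=20-(90-lam)
    R=tool(yr,np.radians(ph));t=Gp+.019*R[:,2];j,e=IK(t,R);cam=t+R@[.0804,.001,-.1418]
    print(lam,ph,round(e,4),"t",t,"j",j,"cam row",(cam-g)@ex,(cam-g)@ey,cam[2]); 
    print("   lifted60",IK(t+[0,0,.06],R))
s=data()[-1]; print(Ro.from_matrix(tool(yaw,np.radians(20))@s["eef_rot"].T).as_rotvec()/(np.pi/2))
```

```text
pink [ 0.78  -0.14   0.045] 0.13788726904888296 0.21191883302131176
pinkcap [ 0.779 -0.181  0.045] 0.15414470475101127 0.1742997326935144
blue [ 0.788 -0.279  0.045] 0.20190310124851457 0.0882955533651647
bluecap [ 0.749 -0.294  0.045] 0.17219202838002595 0.05925187974547034
grasp 20 2.905974986887368e-10 [ 0.539 -0.253  0.019] [-0.584  0.598  1.88   0.094  0.317  1.4  ]
pre [ 0.509 -0.237  0.113] (array([-0.59 ,  0.388,  1.898,  0.065,  0.51 ,  1.427]), np.float64(4.564011427790764e-09))
lift [ 0.539 -0.253  0.089] (array([-0.584,  0.476,  1.83 ,  0.063,  0.488,  1.434]), np.float64(2.1960057673999979e-13))
grasp 21 0.006448036826530768 [ 0.539 -0.253  0.019] [-0.585  0.596  1.888  0.106  0.3    1.388]
pre [ 0.507 -0.236  0.113] (array([-0.592,  0.382,  1.917,  0.073,  0.479,  1.418]), np.float64(2.658045635513482e-14))
lift [ 0.539 -0.253  0.089] (array([-0.584,  0.472,  1.845,  0.07 ,  0.46 ,  1.427]), np.float64(1.3021312570752253e-11))
12 -58 0.0 t [ 0.544 -0.267  0.047] j [-0.533  1.4    0.304 -0.148  2.442  1.397] cam row 0.13763142094864347 -0.000999999999999994 0.05360868599
[... 212 characters left out ...]
298191369 -0.0010000000000000356 0.062166435118693394
   lifted60 (array([-0.535,  1.277,  0.39 , -0.142,  2.426,  1.397]), np.float64(1.1183055813390699e-08))
18 -52 0.0 t [ 0.541 -0.266  0.047] j [-0.536  1.283  0.503 -0.117  2.256  1.425] cam row 0.13227573232968468 -0.0010000000000000564 0.07058394059623527
   lifted60 (array([-0.536,  1.223,  0.478, -0.127,  2.34 ,  1.411]), np.float64(1.6807401949565768e-11))
20 -50 0.0 t [ 0.54  -0.265  0.047] j [-0.537  1.249  0.56  -0.11   2.199  1.431] cam row 0.13009925631867536 -0.0009999999999999384 0.07610628656475651
   lifted60 (array([-0.537,  1.19 ,  0.533, -0.118,  2.285,  1.418]), np.float64(1.9423072391512409e-13))
[ 0.098  0.295 -0.043]
```

Call:
carry_out --translation '[[0.05,-0.06,-0.02],[0.05,-0.06,-0.02],[0.05,-0.06,-0.02],[0.05,-0.06,-0.02],[0.05,-0.06,-0.02],[0.05,-0.06,-0.02],[0.05,-0.06,-0.02],[0.05,-0.06,-0.02],[0.05,-0.06,-0.02],[0.05,-0.06,-0.02]]' --dr '[[0.12,0.35,-0.04],[0.12,0.35,-0.04],[0.12,0.35,-0.04],[0.12,0.35,-0.04],[0.12,0.35,-0.04],[0.12,0.35,-0.04],[0.12,0.35,-0.04],[0.12,0.35,-0.04],[0.12,0.35,-0.04],[0.12,0.35,-0.04]]'

```text
clock: 3.55
ee_pos: [0.4806, -0.2287, 0.2204]
eef_rot: [[0.853, -0.474, 0.218], [-0.458, -0.88, -0.124], [0.251, 0.006, -0.968]]
ft_force: [-0.9, 0.1, -1.0]
grip_width: 0.999
```

```bash
cat > delta.py <<'E'
from ik import *
from station import read_state
np.set_printoptions(precision=4,suppress=True)
def delta(t,R):
    s=read_state(); print("now",s["ee_pos"],s["joint_positions"],"f",s["ft_force"],s["grip_width"],s["clock"])
    j,e=IK(t,R,[s["joint_positions"]]); print("ik",j,round(e,5),"trans",(t-s["ee_pos"])/.75,"dr",Ro.from_matrix(R@s["eef_rot"].T).as_rotvec()/(np.pi/2))
yaw=np.radians(-28.5);G=np.array([.533,-.25,.037])
g=np.array([.5675,-.2775,.01]);yr=np.radians(-24.1);ex=np.array([np.cos(yr),np.sin(yr),0]);ey=np.array([-np.sin(yr),np.cos(yr),0])
E
python3 snap.py 3 wrist
python3 - <<'E'
from delta import *
R=tool(yaw,np.radians(20));t=G+.019*R[:,2]-.08*R[:,2];delta(t,R)
E
```

```text
3.55 [-0.6009  0.232   1.742   0.0268  0.9149  1.4498] [ 0.4806 -0.2287  0.2204] [-0.9489  0.0724 -1.0047] 0.9986286790720064
[[ 0.8528 -0.4744  0.2183]
 [-0.4579 -0.8803 -0.1239]
 [ 0.2509  0.0057 -0.968 ]]
now [ 0.4807 -0.2287  0.2205] [-0.6008  0.2319  1.7417  0.0269  0.9152  1.4499] f [0.2807 0.7345 0.0877] 0.9977706291045128 3.6
ik [-0.5888  0.4287  1.8987  0.0693  0.4675  1.4231] 0.0 trans [ 0.0453 -0.0152 -0.1683] dr [-0.0258 -0.055  -0.0018]
```

View pics/wrist_3.png

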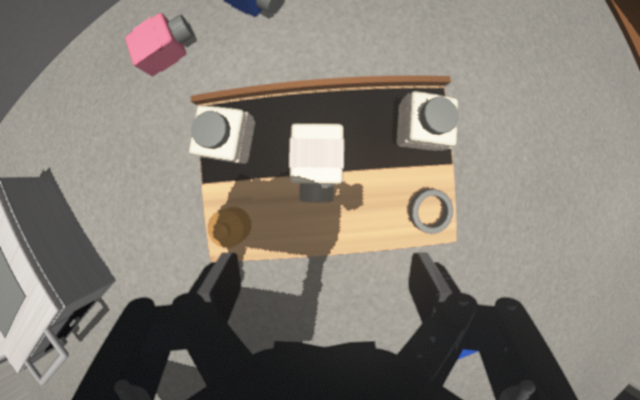

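Call:
carry_out --translation '[[0.045,-0.015,-0.168],[0.045,-0.015,-0.168],[0.045,-0.015,-0.168],[0.045,-0.015,-0.168],[0.045,-0.015,-0.168],[0.045,-0.015,-0.168]]' --dr '[[-0.026,-0.055,-0.002],[-0.026,-0.055,-0.002],[-0.026,-0.055,-0.002],[-0.026,-0.055,-0.002],[-0.026,-0.055,-0.002],[-0.026,-0.055,-0.002]]'

```text
clock: 4.2
ee_pos: [0.5162, -0.2406, 0.0973]
eef_rot: [[0.825, -0.477, 0.303], [-0.447, -0.879, -0.165], [0.346, 0.001, -0.938]]
ft_force: [-0.5, -0.1, 0.1]
grip_width: 0.99
```

```bash
python3 snap.py 4 wrist
python3 - <<'E'
from delta import *
R=tool(yaw,np.radians(20));t=G+.019*R[:,2];delta(t,R)
E
```

```text
4.2 [-0.5877  0.4252  1.8949  0.0674  0.4708  1.4252] [ 0.5162 -0.2406  0.0973] [-0.4568 -0.1269  0.072 ] 0.9901480572286504
[[ 0.825  -0.4767  0.3035]
 [-0.4471 -0.8791 -0.1655]
 [ 0.3457  0.0008 -0.9384]]
now [ 0.5163 -0.2406  0.0975] [-0.5876  0.4248  1.8948  0.0674  0.4706  1.4252] f [-0.1998 -0.4641 -0.5621] 0.9933072961032492 4.25
ik [-0.5836  0.5977  1.8799  0.0944  0.3175  1.4001] 0.0 trans [ 0.0298 -0.0167 -0.1045] dr [ 0.0019  0.0022 -0.0004]
```

View pics/wrist_4.png

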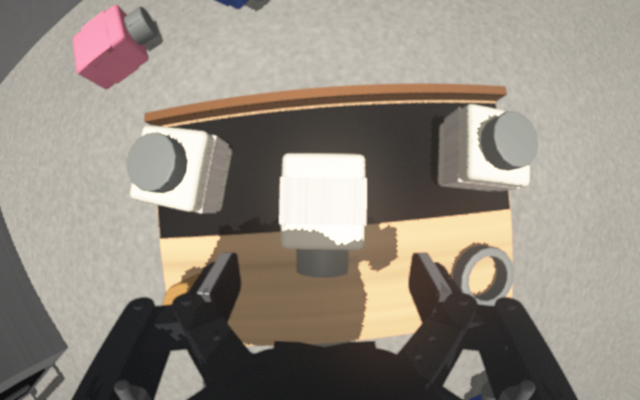

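The bottle is centred between the fingers (column 323 against finger midline 325). I'll descend.

Call:
carry_out --translation '[[0.015,-0.008,-0.05],[0.022,-0.012,-0.08],[0.027,-0.015,-0.095],[0.03,-0.017,-0.1045],[0.03,-0.017,-0.1045],[0.03,-0.017,-0.1045]]' --dr '[[0.002,0.002,0],[0.002,0.002,0],[0.002,0.002,0],[0.002,0.002,0],[0.002,0.002,0],[0.002,0.002,0]]'

```text
clock: 4.85
ee_pos: [0.5386, -0.2529, 0.0177]
eef_rot: [[0.827, -0.476, 0.299], [-0.448, -0.879, -0.161], [0.34, -0.001, -0.941]]
ft_force: [0.0, 0.3, -0.3]
grip_width: 0.999
```

Call:
carry_out --translation '[[0,0,0],[0,0,0],[0,0,0],[0,0,0],[0,0,0],[0,0,0],[0,0,0],[0,0,0],[0,0,0],[0,0,0]]' --dr '[[0,0,0],[0,0,0],[0,0,0],[0,0,0],[0,0,0],[0,0,0],[0,0,0],[0,0,0],[0,0,0],[0,0,0]]' --claw 40 --force 40

```text
clock: 5.85
ee_pos: [0.5384, -0.2527, 0.0174]
eef_rot: [[0.827, -0.476, 0.299], [-0.448, -0.879, -0.161], [0.339, -0.001, -0.941]]
ft_force: [-1.8, 1.3, 7.3]
grip_width: 0.625
```

```bash
python3 snap.py 5 wrist,scene
```

```text
5.85 [-0.5837  0.6007  1.8796  0.097   0.3177  1.3967] [ 0.5384 -0.2527  0.0174] [-1.8136  1.3044  7.3074] 0.6249160889917345
[[ 0.827  -0.4762  0.2987]
 [-0.4482 -0.8793 -0.1611]
 [ 0.3394 -0.0007 -0.9406]]
```

View pics/wrist_5.png

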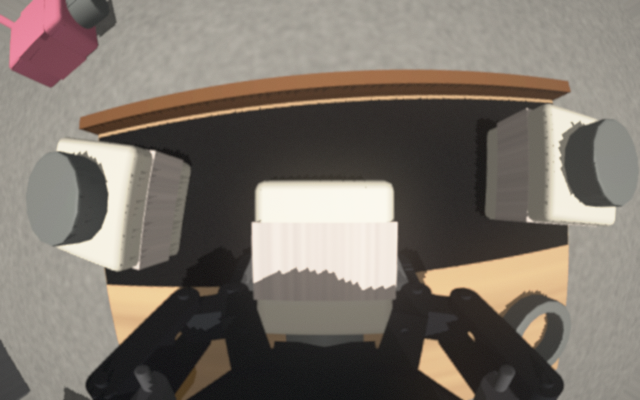

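The grip is at 53 mm opening, square on the bottle. I'll lift.

Call:
carry_out --translation '[[0,0,0.03],[0,0,0.07],[0,0,0.1],[0,0,0.1],[0,0,0.1]]' --dr '[[0,0,0],[0,0,0],[0,0,0],[0,0,0],[0,0,0]]'

```text
clock: 6.45
ee_pos: [0.5377, -0.2523, 0.0911]
eef_rot: [[0.828, -0.476, 0.297], [-0.449, -0.879, -0.16], [0.338, -0.001, -0.941]]
ft_force: [-0.3, -0.2, -2.6]
grip_width: 0.63
```

```bash
python3 snap.py 6 wrist,scene;  python3 - <<'E'
from delta import *
lam=18
l=np.radians(lam);c,s=np.cos(l),np.sin(l)
Gp=g+ex*(-27+27*c-41*s)/1e3+np.array([0,0,(27*s+41*c+1)/1e3]); ph=20-(90-lam)
for up in(.06,.0):
  R=tool(yr,np.radians(ph));t=Gp+.019*R[:,2]+[0,0,up]; delta(t,R)
# intermediate path
for f in(0,10,20,30,40,50,60,72):
  w=f/72; R=tool(yaw+(yr-yaw)*w,np.radians(20-f)); st=np.array([.5327,-.2496,.110]); t=st+(Gp+[0,0,.06]-st)*w+.019*R[:,2]; j,e=IK(t,R); print(f,j,round(e,5))
E
python3 - <<'E'
import cv2
s=cv2.imread("pics/scene_6.png");cv2.imwrite("pics/s6.png",cv2.resize(s[150:370,130:430],None,fx=2.6,fy=2.6))
E
```

```text
6.45 [-0.5838  0.4721  1.8278  0.0632  0.4995  1.4333] [ 0.5377 -0.2523  0.0911] [-0.2855 -0.2388 -2.6259] 0.6303062434794817
[[ 0.8275 -0.4763  0.2972]
 [-0.4486 -0.8793 -0.1601]
 [ 0.3376 -0.0008 -0.9413]]
now [ 0.5371 -0.252   0.0898] [-0.5839  0.4738  1.8285  0.0632  0.4997  1.4334] f [ 0.0902  0.2483 -3.0246] 0.6229931676295355 6.55
ik [-0.5361  1.2234  0.4782 -0.1267  2.3404  1.4111] 0.0 trans [ 0.0052 -0.0183  0.0224] dr [0.3516 0.7136 0.0423]
now [ 0.5371 -0.252   0.0898] [-0.5839  0.4738  1.8285  0.0632  0.4997  1.4334] f [ 0.0902  0.2483 -3.0246] 0.6229931676295355 6.55
ik [-0.5361  1.2834  0.5034 -0.1175  2.2558  1.425 ] 0.0 trans [ 0.0052 -0.0183 -0.0576] dr [0.3516 0.7136 0.0423]
0 [-0.5832  0.4704  1.8288  0.0617  0.4953  1.4358] 0.0
10 [-0.578   0.5271  1.6665  0.0226  0.7743  1.4648] 0.0
20 [-0.5716  0.6049  1.4974 -0.      1.0393  1.4753] 0.0
30 [-0.5647  0.6987  1.3222 -0.0179  1.2945  1.4779] 0.0
40 [-0.5575  0.8053  1.1404 -0.0351  1.5433  1.4751] 0.0
50 [-0.5504  0.9229  0.9507 -0.0544  1.7889  1.4668] 0.0
60 [-0.5436  1.0512  0.7493 -0.0791  2.035   1.4508] 0.0
72 [-0.5361  1.2234  0.4782 -0.1267  2.3404  1.4111] 0.0
```

View pics/s6.png

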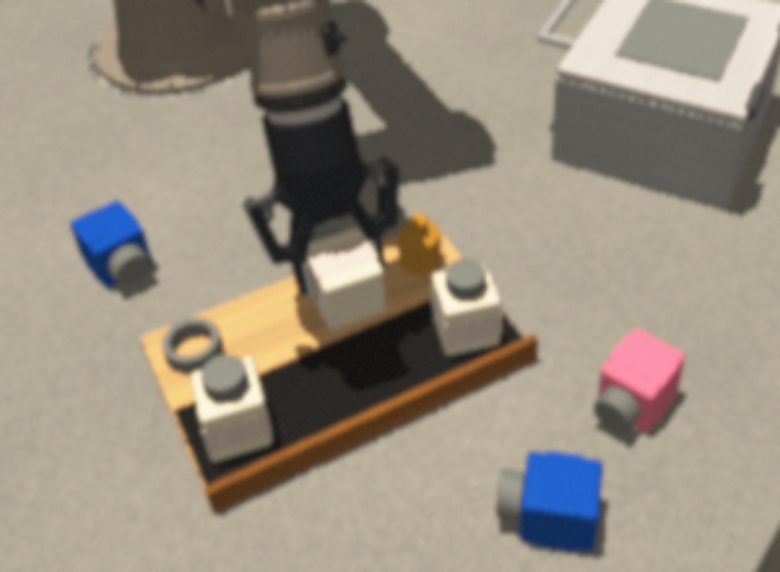

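Call:
carry_out --translation '[[0.005,-0.018,0.022],[0.005,-0.018,0.022],[0.005,-0.018,0.022],[0.005,-0.018,0.022],[0.005,-0.018,0.022],[0.005,-0.018,0.022],[0.005,-0.018,0.022],[0.005,-0.018,0.022],[0.005,-0.018,0.022],[0.005,-0.018,0.022],[0.005,-0.018,0.022],[0.005,-0.018,0.022],[0.005,-0.018,0.022],[0.005,-0.018,0.022]]' --dr '[[0.05,0.1,0.006],[0.1,0.2,0.012],[0.14,0.285,0.017],[0.18,0.365,0.022],[0.22,0.445,0.027],[0.25,0.51,0.03],[0.28,0.57,0.034],[0.31,0.63,0.037],[0.33,0.67,0.04],[0.352,0.714,0.042],[0.352,0.714,0.042],[0.352,0.714,0.042],[0.352,0.714,0.042],[0.352,0.714,0.042]]'

```text
clock: 7.95
ee_pos: [0.5421, -0.2663, 0.1095]
eef_rot: [[0.566, -0.409, -0.716], [-0.254, -0.913, 0.32], [-0.785, 0.0, -0.62]]
ft_force: [-0.1, -0.7, -1.5]
grip_width: 0.629
```

```bash
python3 snap.py 7 wrist,scene,top;  python3 - <<'E'
from delta import *
lam=18
l=np.radians(lam);c,s=np.cos(l),np.sin(l)
Gp=g+ex*(-27+27*c-41*s)/1e3+np.array([0,0,(27*s+41*c+1)/1e3]); ph=20-(90-lam)
for up in(.03,.0):
  R=tool(yr,np.radians(ph));t=Gp+.019*R[:,2]+[0,0,up]; delta(t,R)
import cv2
s=cv2.imread("pics/scene_7.png");a=cv2.resize(s[150:370,130:430],None,fx=2.6,fy=2.6);cv2.imwrite("pics/s7.png",a)
s=cv2.imread("pics/top_7.png");a=cv2.resize(s[90:270,300:500],None,fx=3.3,fy=3.3);cv2.imwrite("pics/t7.png",a)
E
```

```text
7.95 [-0.5362  1.22    0.4746 -0.1266  2.3417  1.411 ] [ 0.5421 -0.2663  0.1095] [-0.1397 -0.7421 -1.5017] 0.62885759285434
[[ 0.5658 -0.4085 -0.7162]
 [-0.2536 -0.9127  0.3203]
 [-0.7845  0.0004 -0.6201]]
now [ 0.542  -0.2663  0.1093] [-0.5362  1.2208  0.4739 -0.1267  2.3425  1.4109] f [-0.3096 -0.1691 -2.2458] 0.6255396430741968 8.1
ik [-0.5361  1.2516  0.4949 -0.1216  2.2958  1.4187] 0.0 trans [-0.0013  0.0008 -0.0435] dr [0.0015 0.0026 0.0002]
now [ 0.542  -0.2663  0.1093] [-0.5362  1.2208  0.4739 -0.1267  2.3425  1.4109] f [-0.3096 -0.1691 -2.2458] 0.6255396430741968 8.1
ik [-0.5361  1.2834  0.5034 -0.1175  2.2558  1.425 ] 0.0 trans [-0.0013  0.0008 -0.0835] dr [0.0015 0.0026 0.0002]
```

View pics/s7.png

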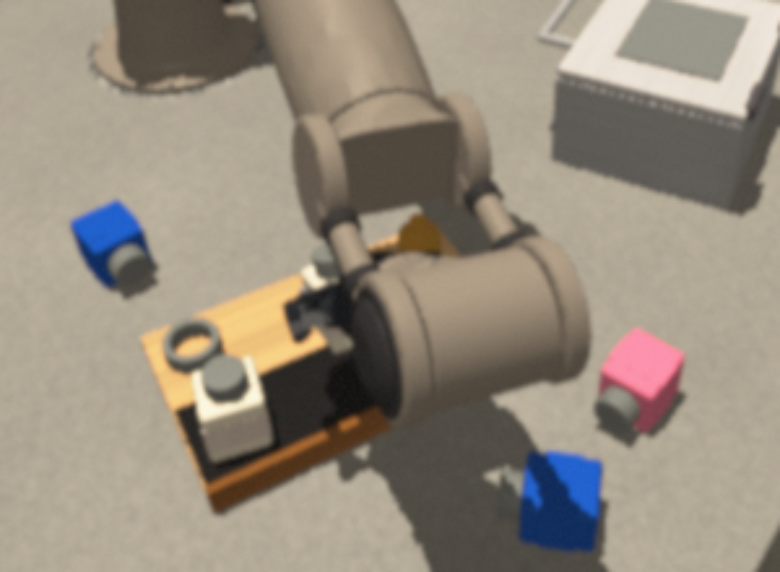

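View pics/t7.png

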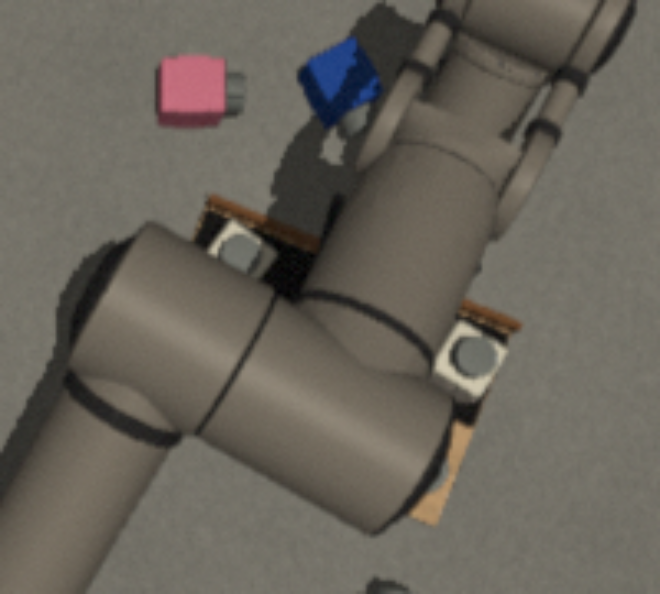

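View pics/wrist_7.png

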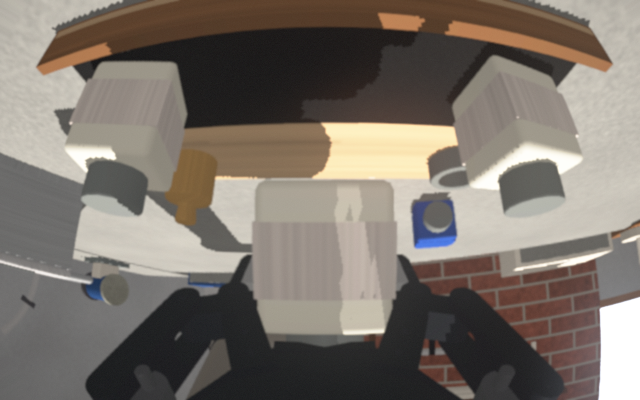

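The bottle holds steady in the pads, and the wrist view shows it centred between its neighbours. I'll lower it slowly.

Call:
carry_out --translation '[[-0.001,0.001,-0.03],[-0.001,0.001,-0.055],[-0.001,0.001,-0.065],[-0.001,0.001,-0.07],[-0.001,0.001,-0.075],[-0.001,0.001,-0.079],[-0.001,0.001,-0.079],[-0.001,0.001,-0.079]]' --dr '[[0.0015,0.0026,0],[0.0015,0.0026,0],[0.0015,0.0026,0],[0.0015,0.0026,0],[0.0015,0.0026,0],[0.0015,0.0026,0],[0.0015,0.0026,0],[0.0015,0.0026,0]]'

```text
clock: 8.9
ee_pos: [0.5413, -0.2655, 0.0492]
eef_rot: [[0.561, -0.409, -0.72], [-0.251, -0.913, 0.322], [-0.789, -0.0, -0.614]]
ft_force: [-0.7, 0.1, -2.1]
grip_width: 0.629
```

```bash
python3 snap.py 8 wrist;  python3 - <<'E'
from delta import *
lam=18
l=np.radians(lam);c,s=np.cos(l),np.sin(l)
Gp=g+ex*(-27+27*c-41*s)/1e3+np.array([0,0,(27*s+41*c+1)/1e3]); ph=20-(90-lam)
R=tool(yr,np.radians(ph));t=Gp+.019*R[:,2]; delta(t,R)
E
```

```text
8.9 [-0.5358  1.2824  0.4998 -0.1175  2.262   1.4247] [ 0.5413 -0.2655  0.0492] [-0.6824  0.071  -2.0842] 0.6291680550938824
[[ 0.5608 -0.4085 -0.7201]
 [-0.2508 -0.9127  0.3225]
 [-0.789  -0.0002 -0.6144]]
now [ 0.5413 -0.2655  0.0492] [-0.5358  1.2823  0.4998 -0.1175  2.262   1.4246] f [ 0.3273  0.6665 -1.7425] 0.6300059603425129 8.95
ik [-0.5361  1.2834  0.5034 -0.1175  2.2558  1.425 ] 0.0 trans [-0.0003 -0.0003 -0.0035] dr [-0.0005 -0.0009  0.0001]
```

View pics/wrist_8.png

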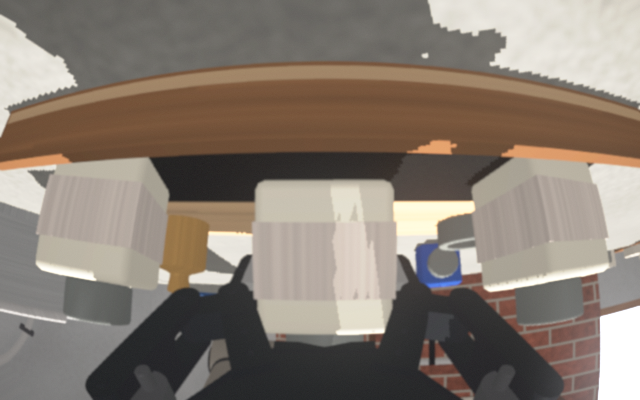

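No contact yet, so I'll creep down.

Call:
carry_out --translation '[[0,0,-0.001],[0,0,-0.002],[0,0,-0.003],[0,0,-0.004],[0,0,-0.004]]' --dr '[[0,0,0],[0,0,0],[0,0,0],[0,0,0],[0,0,0]]'

```text
clock: 9.45
ee_pos: [0.5412, -0.2654, 0.0471]
eef_rot: [[0.56, -0.409, -0.72], [-0.251, -0.913, 0.323], [-0.789, -0.0, -0.614]]
ft_force: [1.5, -0.4, 4.7]
grip_width: 0.626
```

Call:
carry_out --translation '[[0,0,-0.001],[0,0,-0.002],[0,0,-0.002]]' --dr '[[0,0,0],[0,0,0],[0,0,0]]'

```text
clock: 9.75
ee_pos: [0.5413, -0.2654, 0.047]
eef_rot: [[0.56, -0.409, -0.72], [-0.251, -0.913, 0.323], [-0.789, 0.0, -0.614]]
ft_force: [1.0, -0.5, 10.6]
grip_width: 0.629
```

Contact with the board at 5–10 N. I'll ease off slightly and release.

Call:
carry_out --translation '[[0,0,0.002],[0,0,0.002]]' --dr '[[0,0,0],[0,0,0]]'

```text
clock: 9.95
ee_pos: [0.5412, -0.2654, 0.047]
eef_rot: [[0.56, -0.409, -0.72], [-0.251, -0.913, 0.323], [-0.789, -0.0, -0.614]]
ft_force: [3.0, -0.2, 6.3]
grip_width: 0.624
```

Call:
carry_out --translation '[[0,0,0],[0,0,0],[0,0,0],[0,0,0],[0,0,0],[0,0,0],[0,0,0],[0,0,0],[0,0,0],[0,0,0]]' --dr '[[0,0,0],[0,0,0],[0,0,0],[0,0,0],[0,0,0],[0,0,0],[0,0,0],[0,0,0],[0,0,0],[0,0,0]]' --claw 85

```text
clock: 10.95
ee_pos: [0.5411, -0.2654, 0.0458]
eef_rot: [[0.56, -0.409, -0.72], [-0.251, -0.913, 0.323], [-0.789, -0.0, -0.614]]
ft_force: [0.8, -0.3, -0.3]
grip_width: 0.995
```

```bash
python3 snap.py 9 wrist
```

```text
10.95 [-0.5358  1.2862  0.5007 -0.1172  2.258   1.4252] [ 0.5411 -0.2654  0.0458] [ 0.799  -0.2985 -0.327 ] 0.9948231646098042
[[ 0.5604 -0.4085 -0.7205]
 [-0.2505 -0.9127  0.3227]
 [-0.7894 -0.0003 -0.6139]]
```

View pics/wrist_9.png

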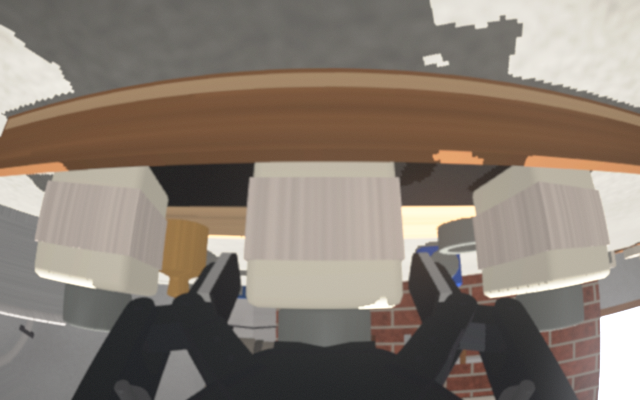

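The bottle stands upright between its mates. I'll back off upward and outward.

Run:
```python
from delta import *
s=read_state();R=s["eef_rot"];t=s["ee_pos"];sd=s["joint_positions"]
for d in([0,0,.06],[0.02,-.01,.06],[0.04,-.018,.04],[0.02,-.01,.12],[0,0,.12],[0,0,.16]): print(d,IK(t+d,R,[sd]))
R=tool(yr,0.);print(IK(np.array([.57,-.28,.25]),R,[sd]),Ro.from_matrix(R@s["eef_rot"].T).as_rotvec()/(np.pi/2))
```

```text
[0, 0, 0.06] (array([-0.5358,  1.2259,  0.4762, -0.1264,  2.3422,  1.4114]), np.float64(1.9099171185128703e-12))
[0.02, -0.01, 0.06] (array([-0.5339,  1.3179,  0.2656, -0.1416,  2.46  ,  1.3907]), np.float64(1.5794678163575266e-12))
[0.04, -0.018, 0.04] (array([-0.5308,  1.4253,  0.06  , -0.1524,  2.5396,  1.3754]), np.float64(0.02726462289653585))
[0.02, -0.01, 0.12] (array([-0.5339,  1.2921,  0.1672, -0.1685,  2.5828,  1.3577]), np.float64(2.6225659630709838e-08))
[0, 0, 0.12] (array([-0.5358,  1.182 ,  0.4155, -0.1414,  2.4459,  1.3909]), np.float64(3.092529863915852e-11))
[0, 0, 0.16] (array([-0.5358,  1.1645,  0.3491, -0.1577,  2.5288,  1.3704]), np.float64(1.537892901615066e-11))
(array([-0.5772,  0.5388,  1.1582, -0.    ,  1.4446,  1.4142]), np.float64(5.035403890005655e-13)) [-0.2368 -0.5287  0.    ]
```

Call:
carry_out --translation '[[0.004,-0.002,0.012],[0.01,-0.005,0.03],[0.015,-0.007,0.05],[0.015,-0.007,0.08],[0.015,-0.007,0.12],[0.015,-0.007,0.16],[0.015,-0.007,0.16],[0.015,-0.007,0.16]]' --dr '[[0,0,0],[0,0,0],[0,0,0],[0,0,0],[0,0,0],[0,0,0],[0,0,0],[0,0,0]]'

```text
clock: 11.8
ee_pos: [0.5527, -0.2708, 0.1669]
eef_rot: [[0.562, -0.408, -0.719], [-0.252, -0.913, 0.322], [-0.788, -0.0, -0.616]]
ft_force: [-0.2, -0.5, -0.2]
grip_width: 0.997
```

```bash
python3 snap.py 10 wrist
```

```text
11.8 [-0.5343  1.2338  0.2945 -0.1521  2.5119  1.3774] [ 0.5527 -0.2708  0.1669] [-0.1559 -0.491  -0.2181] 0.996904783181779
[[ 0.5623 -0.4084 -0.719 ]
 [-0.2516 -0.9128  0.3218]
 [-0.7877 -0.0001 -0.616 ]]
```

View pics/wrist_10.png

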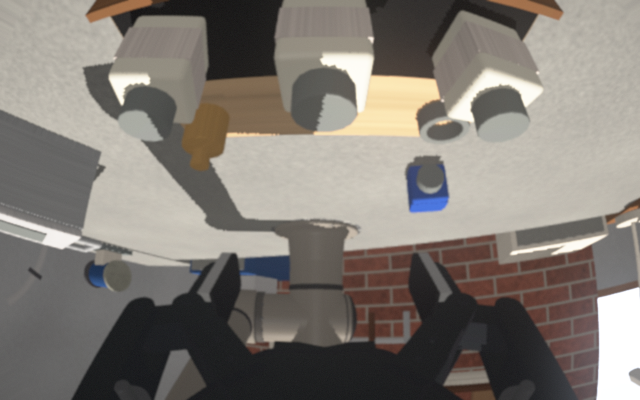

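All three bottles are standing and the weight and tape look undisturbed. Next I'll swing over to the washer, and meanwhile triangulate the index.

```bash
python3 - <<'E'
from h import *
import cv2
r=lambda im,x,y,w,h,k:cv2.resize(im[y:y+h,x:x+w],None,fx=k,fy=k,interpolation=cv2.INTER_CUBIC)
a=cv2.imread("pics/top0.png"); s=cv2.imread("pics/scene0.png")
cv2.imwrite("pics/ti.png",np.hstack([r(a,155,150,60,60,8),np.zeros((480,10,3),np.uint8),r(s,375,95,40,60,8)]))
E
python3 - <<'E'
import sys;sys.path.insert(0,'.')
from delta import *
yw=np.radians(11.6)
def toolw(tilt):  # tool x=+washer y, pointing down; tilt>0: tool z toward +washer x (forward)
    a=np.array([np.cos(yw),np.sin(yw),0]);u=np.array([0,0,1.]);b=np.cross(u,a)
    z=-np.cos(tilt)*u+np.sin(tilt)*a; x=b; return np.c_[x,np.cross(z,x),z]
H=np.array([.717,.257,.126]);a=np.array([np.cos(yw),np.sin(yw),0])
for t0 in(0,10,20):
  for q in(0,.35,.6):
    B=H-.25*np.cos(q)*a+[0,0,.25*np.sin(q)]; R=toolw(np.radians(t0)-q); t=B+.019*R[:,2]; j,e=IK(t,R,[[.25,.4,1.5,0,1.2,.05],[.25,.8,1,0,2,.05]]); print(t0,q,B,j,round(e,5))
R=toolw(0);delta(np.array([.44,.2,.30]),R)
E
```

```text
0 0 [0.4721 0.2067 0.126 ] [ 0.264   0.4613  1.72   -0.      0.9604  0.0615] 0.0
0 0.35 [0.487  0.2098 0.2117] [0.2525 0.5783 1.2977 0.0172 1.6152 0.0478] 0.0
0 0.6 [0.5149 0.2155 0.2672] [0.246  0.7492 0.9194 0.028  2.0724 0.0494] 0.0
10 0 [0.4721 0.2067 0.126 ] [ 0.2708  0.3915  1.859  -0.018   0.717   0.0809] 0.0
10 0.35 [0.487  0.2098 0.2117] [0.2568 0.4789 1.432  0.0096 1.4059 0.052 ] 0.0
10 0.6 [0.5149 0.2155 0.2672] [0.2489 0.6408 1.0544 0.0201 1.8713 0.0482] 0.0
20 0 [0.4721 0.2067 0.126 ] [ 0.2791  0.3416  1.9971 -0.0595  0.4555  0.1255] 0.0
20 0.35 [0.487  0.2098 0.2117] [0.2621 0.386  1.5697 0.0001 1.1868 0.0597] 0.0
20 0.6 [0.5149 0.2155 0.2672] [0.2525 0.5348 1.195  0.0125 1.6625 0.0496] 0.0
now [ 0.5524 -0.2706  0.1657] [-0.5344  1.2352  0.296  -0.152   2.5114  1.3775] f [-0.9871 -0.1932 -0.0799] 0.9948045862767624 11.85
ik [ 0.2679  0.2173  1.5062 -0.      1.4181  0.0654] 0.0 trans [-0.1499  0.6275  0.1791] dr [ 0.4406 -0.5495  1.2814]
```

View pics/ti.png

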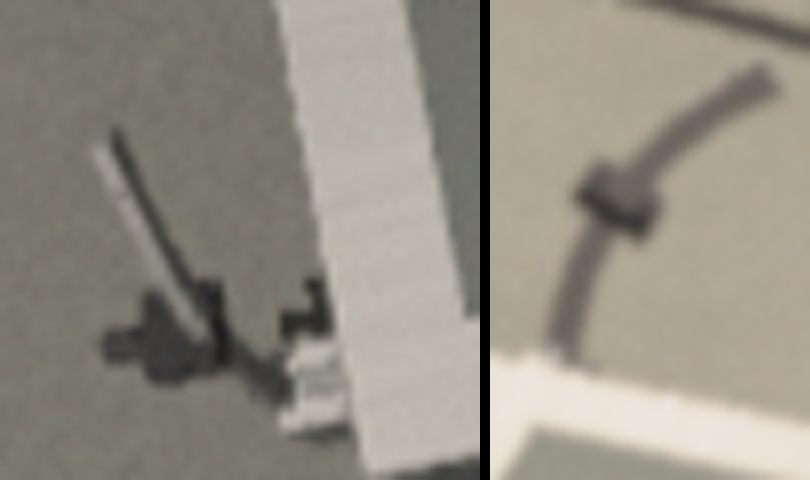

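Call:
carry_out --translation '[[-0.05,0.07,0.2],[-0.05,0.07,0.2],[-0.05,0.07,0.2],[-0.05,0.07,0.2],[-0.05,0.07,0.2],[-0.05,0.07,0.2],[-0.05,0.07,0.2],[-0.05,0.07,0.2],[-0.05,0.07,0.2],[-0.05,0.07,0.2]]' --dr '[[-0.237,-0.529,0],[-0.237,-0.529,0],[-0.237,-0.529,0],[-0.237,-0.529,0],[-0.237,-0.529,0],[-0.237,-0.529,0],[-0.237,-0.529,0],[-0.237,-0.529,0],[-0.237,-0.529,0],[-0.237,-0.529,0]]'

```text
clock: 12.85
ee_pos: [0.5153, -0.2184, 0.3147]
eef_rot: [[0.913, -0.408, -0.002], [-0.408, -0.913, 0.001], [-0.002, -0.0, -1.0]]
ft_force: [0.5, -0.3, -0.2]
grip_width: 0.996
```

Call:
carry_out --translation '[[-0.05,0.25,0.02],[-0.05,0.25,0.02],[-0.05,0.25,0.02],[-0.05,0.25,0.02],[-0.05,0.25,0.02],[-0.05,0.25,0.02],[-0.05,0.25,0.02],[-0.05,0.25,0.02],[-0.05,0.25,0.02]]' --dr '[[0,0,0.7],[0,0,0.7],[0,0,0.7],[0,0,0.7],[0,0,0.7],[0,0,0.7],[0,0,0.7],[0,0,0.7],[0,0,0.7]]'

```text
clock: 13.75
ee_pos: [0.478, -0.0307, 0.33]
eef_rot: [[0.778, 0.628, -0.002], [0.628, -0.778, 0.001], [-0.001, -0.002, -1.0]]
ft_force: [-0.3, 1.0, -0.2]
grip_width: 0.998
```

```bash
cat >> delta.py <<'E'
yw=np.radians(11.6)
def toolw(tilt,yw=yw):
    a=np.array([np.cos(yw),np.sin(yw),0]);u=np.array([0,0,1.]);b=np.cross(u,a)
    z=-np.cos(tilt)*u+np.sin(tilt)*a; x=b; return np.c_[x,np.cross(z,x),z]
H=np.array([.717,.257,.126]);aw=np.array([np.cos(yw),np.sin(yw),0])
E
python3 - <<'E'
from delta import *
delta(np.array([.42,.21,.29]),toolw(0))
from h import proj
bw=np.cross([0,0,1],aw)
def I(Y,q): return H+Y*bw-.17*np.cos(q)*aw+np.array([0,0,.17*np.sin(q)])
r=least_squares(lambda p:proj("scene",I(*p))-[390.9,119.75],[.14,.45]);print(r.x,r.fun,proj("top",I(*r.x)))
E
```

```text
now [ 0.478  -0.0307  0.33  ] [-0.2246  0.196   1.4528  0.0003  1.4945  0.6669] f [-0.2704  1.0241 -0.1723] 0.9975685022304625 13.75
ik [0.3002 0.1965 1.5601 0.     1.3849 0.0978] 0.0 trans [-0.0774  0.321  -0.0533] dr [ 0.0002 -0.0012  0.6965]
[0.1102 0.5622] [0. 0.] [189.5268 181.7173]
```

Call:
carry_out --translation '[[-0.077,0.32,-0.053],[-0.077,0.32,-0.053],[-0.077,0.32,-0.053],[-0.077,0.32,-0.053],[-0.077,0.32,-0.053],[-0.077,0.32,-0.053],[-0.077,0.32,-0.053],[-0.077,0.32,-0.053],[-0.077,0.32,-0.053]]' --dr '[[0,-0.001,0.7],[0,-0.001,0.7],[0,-0.001,0.7],[0,-0.001,0.7],[0,-0.001,0.7],[0,-0.001,0.7],[0,-0.001,0.7],[0,-0.001,0.7],[0,-0.001,0.7]]'

```text
clock: 14.65
ee_pos: [0.4199, 0.2097, 0.2905]
eef_rot: [[-0.205, 0.979, -0.0], [0.979, 0.205, 0.001], [0.001, 0.0, -1.0]]
ft_force: [-0.8, 0.0, -1.6]
grip_width: 0.996
```

```bash
python3 snap.py 11 wrist,scene,top
python3 - <<'E'
import cv2,numpy as np
r=lambda im,x,y,w,h,k:cv2.resize(im[y:y+h,x:x+w],None,fx=k,fy=k,interpolation=cv2.INTER_CUBIC)
a=cv2.imread("pics/top_11.png"); s=cv2.imread("pics/scene_11.png")
cv2.imwrite("pics/ts11.png",np.hstack([r(a,330,130,140,130,2.8),r(s,175,210,175,160,2.275)]))
E
```

```text
14.65 [0.2989 0.1956 1.5599 0.001  1.3859 0.092 ] [0.4199 0.2097 0.2905] [-0.7732  0.0467 -1.6436] 0.9959537879426688
[[-0.2053  0.9787 -0.0001]
 [ 0.9787  0.2053  0.001 ]
 [ 0.001   0.0001 -1.    ]]
```

View pics/wrist_11.png

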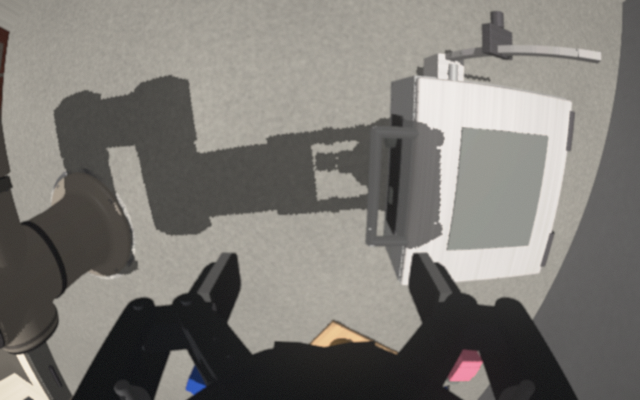

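View pics/ts11.png

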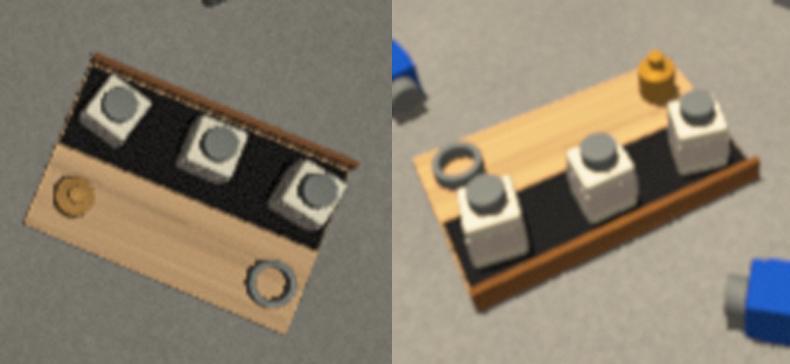

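The bottle is standing in the gap. I'll check its position, then fit the washer pose from the wrist view.

Run:
```python
from h import *
import cv2
np.set_printoptions(precision=4,suppress=True)
yr=np.radians(-24.1);g=np.array([.5675,-.2775,.01]);ex=np.array([np.cos(yr),np.sin(yr),0]);ey=np.array([-np.sin(yr),np.cos(yr),0])
for n,u in(("top",cr((220,145),330,130,2.8)),("scene",cr((600-392,148),175,210,2.275))):
    w=unproj(n,u,.092)-g; print(n,w@ex,w@ey)
im=cv2.imread("pics/wrist_11.png"); cv2.imwrite("pics/w11c.png",cv2.resize(im[0:300,350:620],None,fx=2.6,fy=2,interpolation=cv2.INTER_CUBIC))
cv2.imwrite("pics/w11d.png",cv2.resize(im[0:100,410:610],None,fx=4,fy=4,interpolation=cv2.INTER_CUBIC))
```

```text
top -0.0017239165835007265 -0.00019199805967548247
scene 0.008011633042670685 0.002635489672821589
```

View pics/w11c.png

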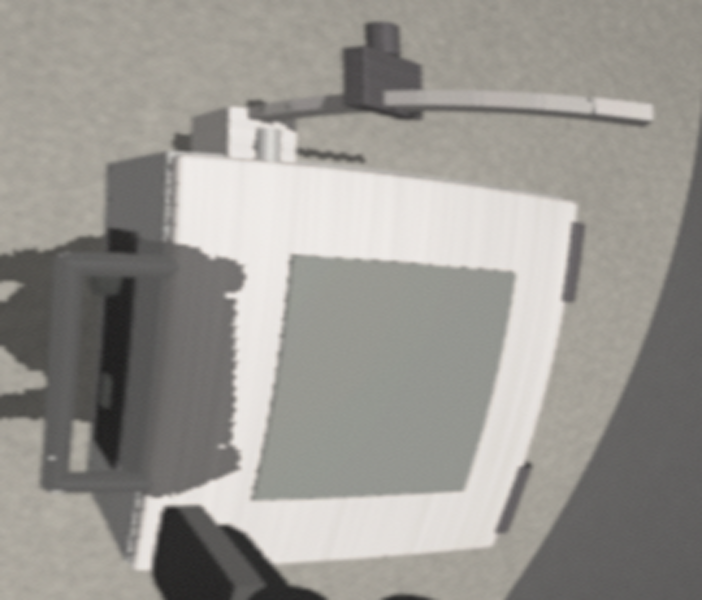

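View pics/w11d.png

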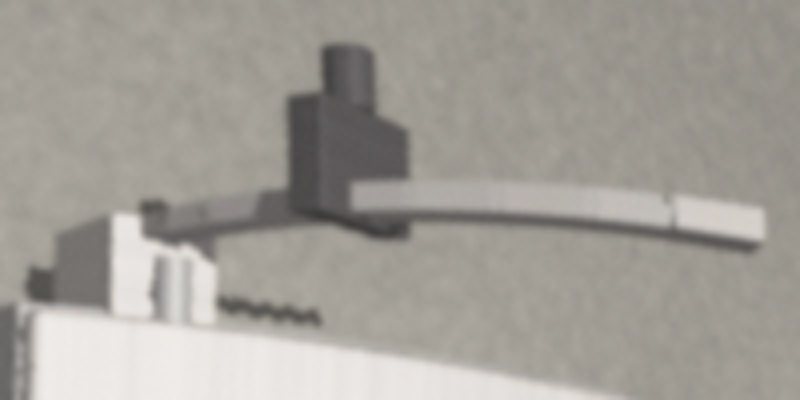

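Run:
```python
from h import *
np.set_printoptions(precision=4,suppress=True)
s,c=pickle.load(open("pics/wrist_11.pkl","rb"));pos,R=s["ee_pos"],s["eef_rot"]
C=lambda u,v:((u+.5)/2.6-.5+350,(v+.5)/2-.5)
D=lambda u,v:((u+.5)/4-.5+410,(v+.5)/4-.5)
W=lambda p,z:wunproj(p,z,pos,R,c)
L=[W(C(*p),.132)[:2] for p in [(178,152),(578,203),(493,547),(135,570)]]
print(np.array(L)); B=[W(C(*p),.132)[:2] for p in [(60,255),(42,487)]]; print("bar outer",np.array(B)); print("bar inner",[W(C(*p),.132)[:2] for p in [(82,275),(70,470)]])
from scipy.optimize import least_squares
def pr(h,n,P):
    return proj(n,P) if n!="wrist" else wproj(P,pos,R,c)
def wp(h,X,Y,Z):
    y=h[2];a=np.array([np.cos(y),np.sin(y)]);b=np.array([-np.sin(y),np.cos(y)]);return np.r_[h[:2]+a*X+b*Y,Z]
# lid corners: rows FL,RL,RR,FR ; lid front at -0.21, rear XR unknown h[3]
t=lambda u,v:cr((u,v),155,115,5.5); sc=lambda u,v:cr((u,v),320,90,4)
obs=[("wrist",[C(178,152),C(578,203),C(493,547),C(135,570)],1),("top",[t(250,520),t(182,140),t(612,50),t(690,428)],1),("scene",[sc(205,197),sc(460,255),sc(385,420),sc(100,350)],1)]
barobs=[("wrist",[C(60,255),C(42,487)]),("top",[t(372,575),t(602,527)]),("scene",[sc(130,218),sc(73,297)])]
def res(h):
    o=[]
    for n,ps,_ in obs:
        for p,(X,Y) in zip(ps,[(-.21,.12),(h[3],.12),(h[3],-.12),(-.21,-.12)]): o.append(pr(h,n,wp(h,X,Y,.132))-p)
    for n,ps in barobs:
        for p,Y in zip(ps,(.06,-.06)): o.append(pr(h,n,wp(h,-.256,Y,.13))-p)
    return np.concatenate(o)
r=least_squares(res,[.717,.257,.2,0],loss="soft_l1");h=r.x;print(h[:2],np.degrees(h[2]),h[3]);print(res(h).reshape(-1,2))
def I(Y,q): return wp(h,-.17*np.cos(q),Y,.126+.17*np.sin(q))
m=D(350,222)
ro=least_squares(lambda p:wproj(I(*p),pos,R,c)-m,[.16,.45]);print("index wrist",ro.x)
f=lambda p:np.r_[wproj(I(*p),pos,R,c)-m,proj("scene",I(*p))-[390.9,119.75]]
ro=least_squares(f,[.16,.45]);print("idx both",ro.x,ro.fun)
tip=D(175,252);ro=least_squares(lambda p:wproj(I(p[0],0)+np.array([0,0,p[1]]),pos,R,c)-tip,[.14,0]);print("tip wrist",ro.x)
pickle.dump(h,open("washer.pkl","wb"))
```

```text
[[0.4892 0.3325]
 [0.6935 0.3727]
 [0.7403 0.1444]
 [0.537  0.104 ]]
bar outer [[0.4566 0.2713]
 [0.48   0.1496]]
bar inner [array([0.4671, 0.2637]), array([0.4889, 0.1617])]
[0.7199 0.2596] 11.569660837784925 -0.00281717733238021
[[ 1.3967 -2.195 ]
 [ 0.3914 -3.0709]
 [-0.44    1.8385]
 [-0.0547  2.87  ]
 [-1.3229 -1.0278]
 [-1.9563 -1.1296]
 [ 0.4405 -1.8458]
 [ 0.6657 -1.9471]
 [-0.6227 -1.1759]
 [-1.002  -1.4942]
 [-0.348   0.5671]
 [-0.9735 -0.7243]
 [-0.7682  4.1486]
 [ 0.7841 -0.5756]
 [ 0.2427  0.2575]
 [-0.4938  0.1121]
 [-1.4846 -0.3491]
 [-1.2884 -1.2596]]
index wrist [0.1386 0.3932]
idx both [0.1389 0.3982] [ 0.7668 -0.3643 -1.1081  2.2964]
tip wrist [ 0.1363 -0.0027]
```

Fit: bar centre about (0.475,0.2105), washer yaw 11.6°, index angle about 0.39–0.40 rad. I'll move above the bar with the jaws narrowed to 32 mm.

Run:
```python
from delta import *
B=np.array([.4748,.2102,.126]); R=toolw(0.);delta(B+[0,0,-.019+.06],R)
```

```text
now [0.4199 0.2093 0.2908] [0.2982 0.1947 1.5604 0.001  1.3856 0.0929] f [-0.3577 -0.0854  0.2512] 0.9963393914015503 14.8
ik [ 0.2691  0.3932  1.6369 -0.      1.1115  0.0666] 0.0 trans [ 0.0732  0.0012 -0.165 ] dr [-0.0008  0.0004 -0.0017]
```

Call:
carry_out --translation '[[0.073,0.001,-0.165],[0.073,0.001,-0.165],[0.073,0.001,-0.165],[0.073,0.001,-0.165],[0.073,0.001,-0.165],[0.073,0.001,-0.165],[0.073,0.001,-0.165],[0.073,0.001,-0.165]]' --dr '[[0,0,0],[0,0,0],[0,0,0],[0,0,0],[0,0,0],[0,0,0],[0,0,0],[0,0,0]]' --claw 32

```text
clock: 15.6
ee_pos: [0.4747, 0.2104, 0.1689]
eef_rot: [[-0.206, 0.978, 0.004], [0.978, 0.206, 0.002], [0.001, 0.004, -1.0]]
ft_force: [-0.4, 0.4, 0.1]
grip_width: 0.371
```

```bash
python3 snap.py 12 wrist,top
python3 - <<'E'
from delta import *
B=np.array([.4748,.2102,.126]); R=toolw(0.);delta(B+[0,0,-.019],R)
from h import wproj,proj
s,c=pickle.load(open("pics/wrist_12.pkl","rb"))
for Y in(-.06,0,.06): print(wproj(B+Y*np.cross([0,0,1],aw),s["ee_pos"],s["eef_rot"],c))
E
```

```text
15.6 [0.2689 0.3887 1.6383 0.0012 1.1102 0.0606] [0.4747 0.2104 0.1689] [-0.3612  0.4062  0.1318] 0.3705768580085938
[[-0.2063  0.9785  0.004 ]
 [ 0.9785  0.2062  0.0022]
 [ 0.0013  0.0043 -1.    ]]
now [0.4745 0.2103 0.1683] [0.2688 0.3896 1.6388 0.0012 1.11   0.0606] f [ 0.0851  0.2188 -0.1419] 0.3760710643582204 15.7
ik [ 0.2691  0.4672  1.7093 -0.      0.9651  0.0666] 0.0 trans [ 0.0004 -0.0001 -0.0817] dr [-0.0012  0.0018 -0.0033]
[321.9097 299.8226]
[322.0792 224.9646]
[322.4065 131.3911]
```

View pics/wrist_12.png

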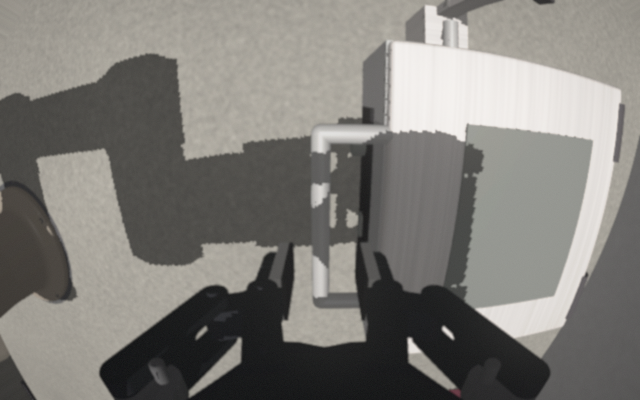

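The bar (column 320) is centred between the fingers (midline 325), so I'll descend and grip.

Call:
carry_out --translation '[[0,0,-0.03],[0,0,-0.055],[0,0,-0.07],[0,0,-0.08],[0,0,-0.08],[0,0,-0.08]]' --dr '[[0,0,0],[0,0,0],[0,0,0],[0,0,0],[0,0,0],[0,0,0]]'

```text
clock: 16.3
ee_pos: [0.4748, 0.2103, 0.1078]
eef_rot: [[-0.206, 0.979, 0.002], [0.979, 0.206, 0.002], [0.001, 0.002, -1.0]]
ft_force: [0.1, -0.4, 0.9]
grip_width: 0.373
```

Call:
carry_out --translation '[[0,0,0],[0,0,0],[0,0,0],[0,0,0],[0,0,0],[0,0,0],[0,0,0],[0,0,0]]' --dr '[[0,0,0],[0,0,0],[0,0,0],[0,0,0],[0,0,0],[0,0,0],[0,0,0],[0,0,0]]' --claw 2 --force 60

```text
clock: 17.1
ee_pos: [0.4724, 0.2097, 0.1077]
eef_rot: [[-0.206, 0.979, -0.003], [0.979, 0.206, 0.0], [0.001, -0.003, -1.0]]
ft_force: [-7.9, -1.7, 5.3]
grip_width: 0.115
```

```bash
python3 snap.py 13 wrist
```

```text
17.1 [0.2688 0.4637 1.7132 0.0014 0.9672 0.0603] [0.4724 0.2097 0.1077] [-7.8722 -1.7465  5.3339] 0.11497536455927546
[[-0.2062  0.9785 -0.0027]
 [ 0.9785  0.2062  0.0005]
 [ 0.001  -0.0025 -1.    ]]
```

View pics/wrist_13.png

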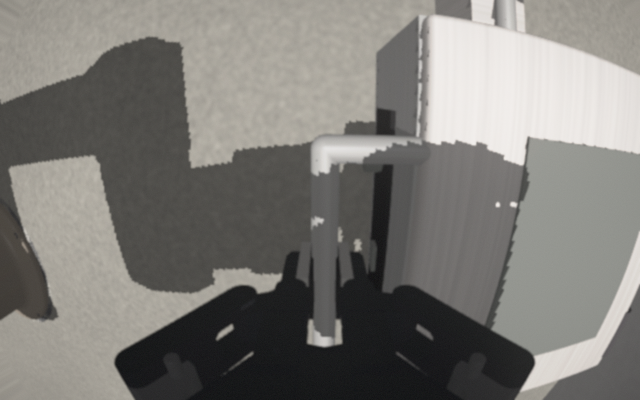

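Gripped, but the pointer sits just outside the wrist image. I'll regrip 35 mm to the left along the bar so I can watch pointer and index together.

Call:
carry_out --translation '[[-0.003,-0.001,0],[-0.003,-0.001,0],[-0.003,-0.001,0],[-0.003,-0.001,0],[-0.003,-0.001,0]]' --dr '[[0,0,0],[0,0,0],[0,0,0],[0,0,0],[0,0,0]]' --claw 30

```text
clock: 17.65
ee_pos: [0.4723, 0.2094, 0.1073]
eef_rot: [[-0.206, 0.979, 0.002], [0.979, 0.206, 0.001], [0.001, 0.002, -1.0]]
ft_force: [-0.8, 0.5, 0.2]
grip_width: 0.35
```

Call:
carry_out --translation '[[-0.004,0.02,0],[-0.009,0.046,0],[-0.009,0.046,0],[-0.009,0.046,0]]' --dr '[[0,0,0],[0,0,0],[0,0,0],[0,0,0]]'

```text
clock: 18.05
ee_pos: [0.4651, 0.2446, 0.1072]
eef_rot: [[-0.208, 0.978, 0.001], [0.978, 0.208, 0.001], [0.001, 0.001, -1.0]]
ft_force: [0.1, -0.6, -0.5]
grip_width: 0.353
```

Call:
carry_out --translation '[[0,0,0],[0,0,0],[0,0,0],[0,0,0],[0,0,0],[0,0,0],[0,0,0]]' --dr '[[0,0,0],[0,0,0],[0,0,0],[0,0,0],[0,0,0],[0,0,0],[0,0,0]]' --claw 2

```text
clock: 18.75
ee_pos: [0.4654, 0.2437, 0.1073]
eef_rot: [[-0.206, 0.979, 0.001], [0.979, 0.206, 0.001], [0.001, 0.001, -1.0]]
ft_force: [-1.1, -0.3, -0.3]
grip_width: 0.117
```

```bash
python3 snap.py 14 wrist
```

```text
18.75 [0.3359 0.4755 1.6934 0.0009 0.9712 0.1281] [0.4654 0.2437 0.1073] [-1.0733 -0.319  -0.255 ] 0.11723841343597345
[[-0.2059  0.9786  0.0012]
 [ 0.9786  0.2059  0.0012]
 [ 0.0009  0.0014 -1.    ]]
```

View pics/wrist_14.png

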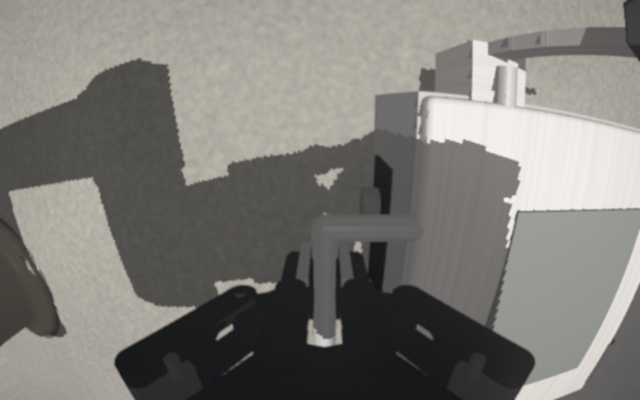

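The pointer tip is at (507,65) and the index is entering at the right edge. I'll compute the arc about the hinge.

Run:
```python
from delta import *
yw=np.radians(11.6);a=np.array([np.cos(yw),np.sin(yw),0]);b=np.array([-np.sin(yw),np.cos(yw),0])
v=-.25*a+np.array([0,0,-.019])
for q in(.05,.1,.15,.2,.25,.3,.34,.36,.38,.4):
    r=Ro.from_rotvec(q*b).as_matrix(); print(q,((r@v-v)/.75).round(4),(q*b/(np.pi/2)).round(4))
```

```text
0.05 [-0.0008 -0.0002  0.0167] [-0.0064  0.0312  0.    ]
0.1 [-0.0008 -0.0002  0.0334] [-0.0128  0.0624  0.    ]
0.15 [-0.     -0.      0.0501] [-0.0192  0.0935  0.    ]
0.2 [0.0016 0.0003 0.0667] [-0.0256  0.1247  0.    ]
0.25 [0.004  0.0008 0.0833] [-0.032   0.1559  0.    ]
0.3 [0.0073 0.0015 0.0996] [-0.0384  0.1871  0.    ]
0.34 [0.0104 0.0021 0.1126] [-0.0435  0.212   0.    ]
0.36 [0.0122 0.0025 0.119 ] [-0.0461  0.2245  0.    ]
0.38 [0.0141 0.0029 0.1254] [-0.0486  0.237   0.    ]
0.4 [0.0161 0.0033 0.1318] [-0.0512  0.2494  0.    ]
```

Call:
carry_out --translation '[[-0.0004,0,0.0084],[-0.0008,-0.0002,0.0167],[-0.0008,-0.0002,0.025],[-0.0008,-0.0002,0.0334],[-0.0004,0,0.042],[0,0,0.0501],[0.0008,0.0002,0.0584],[0.0016,0.0003,0.0667],[0.0028,0.0006,0.075],[0.004,0.0008,0.0833],[0.0055,0.0012,0.0915],[0.0073,0.0015,0.0996],[0.0104,0.0021,0.1126],[0.0104,0.0021,0.1126],[0.0104,0.0021,0.1126]]' --dr '[[-0.0032,0.0156,0],[-0.0064,0.0312,0],[-0.0096,0.0468,0],[-0.0128,0.0624,0],[-0.016,0.078,0],[-0.0192,0.0935,0],[-0.0224,0.109,0],[-0.0256,0.1247,0],[-0.0288,0.1403,0],[-0.032,0.1559,0],[-0.0352,0.1715,0],[-0.0384,0.1871,0],[-0.0435,0.212,0],[-0.0435,0.212,0],[-0.0435,0.212,0]]'

```text
clock: 20.3
ee_pos: [0.4728, 0.2452, 0.1905]
eef_rot: [[-0.206, 0.923, -0.326], [0.979, 0.195, -0.066], [0.002, -0.333, -0.943]]
ft_force: [-0.5, -0.8, -6.3]
grip_width: 0.122
```

```bash
python3 snap.py 15 wrist,scene,top;python3 - <<'E'
import cv2,numpy as np
r=lambda im,x,y,w,h,k:cv2.resize(im[y:y+h,x:x+w],None,fx=k,fy=k,interpolation=cv2.INTER_CUBIC)
a=cv2.imread("pics/top_15.png"); s=cv2.imread("pics/scene_15.png")
cv2.imwrite("pics/ts15.png",np.hstack([r(a,150,120,100,100,4),r(s,340,90,100,100,4)]))
E
```

```text
20.3 [0.3124 0.5879 1.2869 0.0371 1.6042 0.0999] [0.4728 0.2452 0.1905] [-0.5111 -0.8252 -6.2995] 0.12151371081655564
[[-0.2055  0.9227 -0.3262]
 [ 0.9787  0.1945 -0.0663]
 [ 0.0022 -0.3329 -0.943 ]]
```

View pics/wrist_15.png

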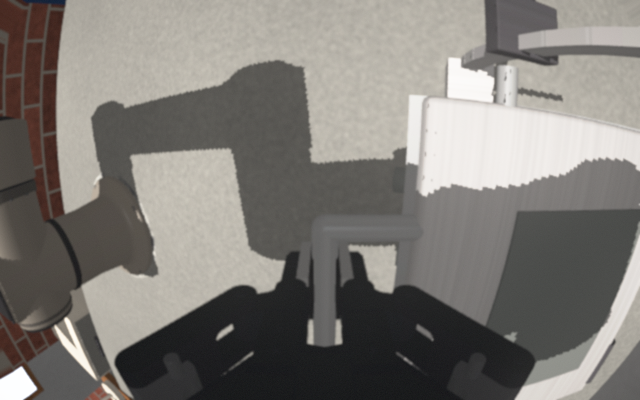

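View pics/ts15.png

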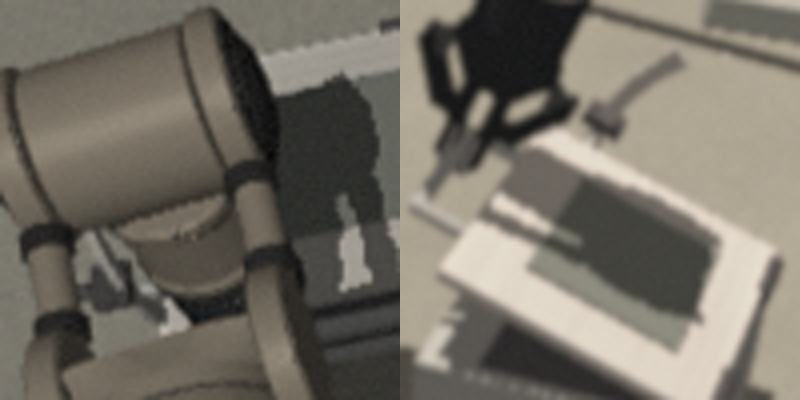

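Run:
```python
from h import *
np.set_printoptions(precision=3,suppress=True)
s,c=pickle.load(open("pics/wrist_15.pkl","rb"));pos,R=s["ee_pos"],s["eef_rot"]
im=cv2.imread("pics/wrist_15.png");cv2.imwrite("pics/w15c.png",cv2.resize(im[0:110,430:590],None,fx=5,fy=5,interpolation=cv2.INTER_CUBIC))
yw=np.radians(11.6);a=np.array([np.cos(yw),np.sin(yw),0]);b=np.array([-np.sin(yw),np.cos(yw),0])
gp=np.array([.4654,.2437,.1263]); H=gp+.25*a-.035*b
for q in(.33,.335,.34,.36,.38,.4,.42,.44):
    P=lambda Y,r=.17:H-r*np.cos(q)*a+Y*b+np.array([0,0,r*np.sin(q)])
    print(q,[((wproj(P(Y),pos,R,c)-[430,0])*5).round(0) for Y in(.12,.136,.145)])
```

```text
0.33 [array([367., 485.]), array([372., 309.]), array([372., 212.])]
0.335 [array([372., 485.]), array([377., 308.]), array([376., 211.])]
0.34 [array([377., 486.]), array([382., 308.]), array([381., 210.])]
0.36 [array([397., 487.]), array([403., 305.]), array([402., 205.])]
0.38 [array([420., 488.]), array([425., 302.]), array([424., 200.])]
0.4 [array([443., 489.]), array([449., 299.]), array([448., 195.])]
0.42 [array([469., 491.]), array([474., 297.]), array([473., 190.])]
0.44 [array([496., 493.]), array([501., 294.]), array([500., 185.])]
```

View pics/w15c.png

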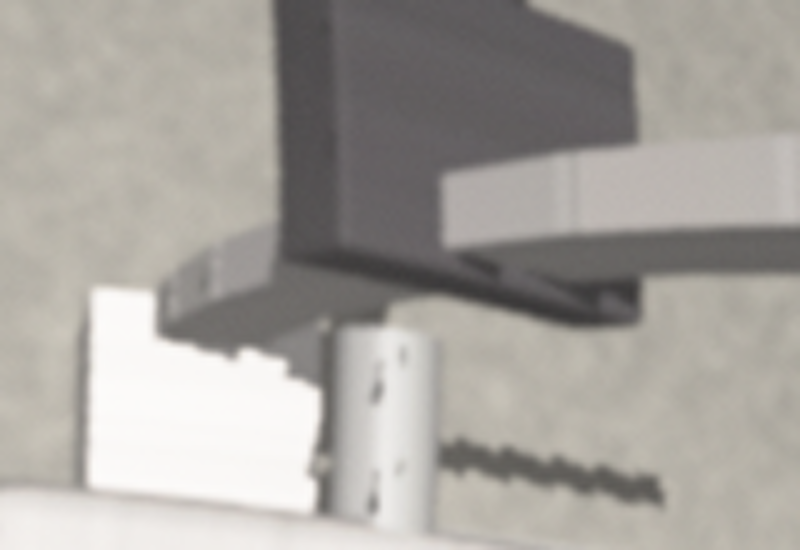

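The pin is at about (385,330) in the crop. The centre of the index's inner face is at about (460,282), which puts the mark at q ≈ 0.40. I'll raise by 0.06 rad.

Call:
carry_out --translation '[[0.0018,0.0004,0.0064],[0.0037,0.0008,0.0128],[0.0057,0.0012,0.0192],[0.0057,0.0012,0.0192],[0.0057,0.0012,0.0192]]' --dr '[[-0.0026,0.0125,0],[-0.0051,0.025,0],[-0.0077,0.0374,0],[-0.0077,0.0374,0],[-0.0077,0.0374,0]]'

```text
clock: 20.95
ee_pos: [0.4774, 0.2461, 0.2057]
eef_rot: [[-0.205, 0.902, -0.38], [0.979, 0.19, -0.077], [0.003, -0.387, -0.922]]
ft_force: [-0.6, -2.0, -5.9]
grip_width: 0.113
```

```bash
python3 snap.py 16 wrist,scene
python3 - <<'E'
from h import *
np.set_printoptions(precision=3,suppress=True)
s,c=pickle.load(open("pics/wrist_16.pkl","rb"));pos,R=s["ee_pos"],s["eef_rot"]
im=cv2.imread("pics/wrist_16.png");cv2.imwrite("pics/w16c.png",cv2.resize(im[0:110,430:590],None,fx=5,fy=5,interpolation=cv2.INTER_CUBIC))
im=cv2.imread("pics/scene_16.png");cv2.imwrite("pics/s16c.png",cv2.resize(im[90:190,340:440],None,fx=6,fy=6,interpolation=cv2.INTER_CUBIC))
yw=np.radians(11.6);a=np.array([np.cos(yw),np.sin(yw),0]);b=np.array([-np.sin(yw),np.cos(yw),0])
gp=np.array([.4654,.2437,.1263]); H=gp+.25*a-.035*b
g=pos-.019*R[:,2]; print("q bar",np.arcsin((g[2]-.1263)/.25),"tilt",np.arcsin(-R[2,1]))
for q in(.38,.39,.4,.41,.42):
  for qc in (0,):
    # block outline for index q: radial +-17, tang +-5
    P=lambda r,t,Y:H+Y*b+r*(-np.cos(q)*a+np.array([0,0,np.sin(q)]))+t*(np.sin(q)*a+np.array([0,0,np.cos(q)]))
    print(q,[((wproj(P(r,t,.138),pos,R,c)-[430,0])*5).round(0) for r,t in((.17,0),(.187,.005),(.153,.005),(.187,-.005),(.153,-.005))])
E
```

```text
20.95 [0.3086 0.6207 1.2027 0.0422 1.7138 0.099 ] [0.4774 0.2461 0.2057] [-0.6005 -1.9933 -5.8573] 0.11309604973971445
[[-0.2053  0.9021 -0.3796]
 [ 0.9787  0.1902 -0.0772]
 [ 0.0026 -0.3874 -0.9219]]
q bar 0.3982788973646867 tilt 0.3978072155830633
0.38 [array([356., 290.]), array([216., 254.]), array([532., 318.]), array([169., 268.]), array([473., 324.])]
0.39 [array([365., 288.]), array([227., 252.]), array([542., 317.]), array([177., 266.]), array([481., 323.])]
0.4 [array([375., 287.]), array([237., 249.]), array([552., 316.]), array([185., 263.]), array([490., 322.])]
0.41 [array([385., 285.]), array([248., 246.]), array([563., 315.]), array([194., 260.]), array([499., 321.])]
0.42 [array([396., 283.]), array([260., 243.]), array([574., 314.]), array([203., 258.]), array([508., 320.])]
```

View pics/w16c.png

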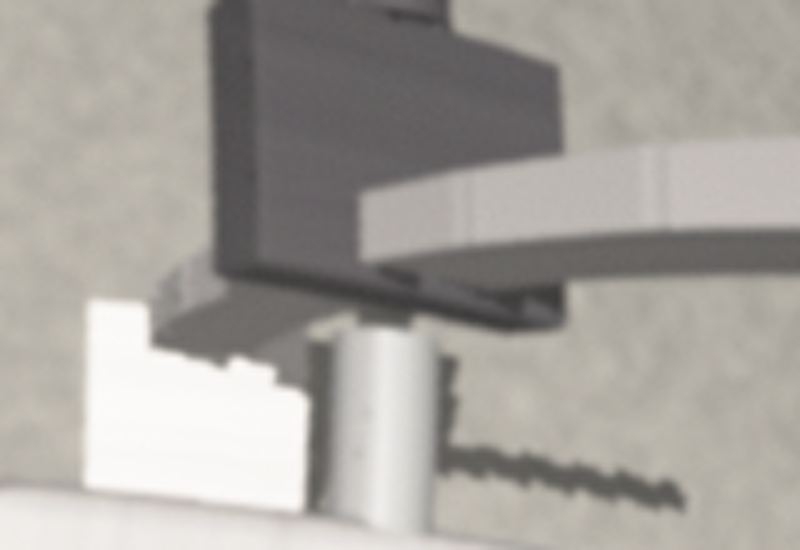

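View pics/s16c.png

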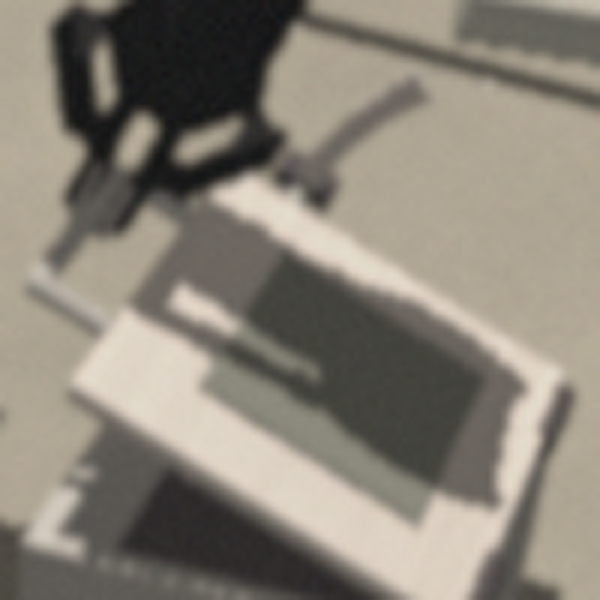

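The index is still about 0.01 rad above the pin (inner-face centre at x≈398 against pin 384 in the crop). I'll make a fine raise.

Call:
carry_out --translation '[[0.0011,0.0002,0.0035],[0.0011,0.0002,0.0035],[0.0011,0.0002,0.0035],[0.0011,0.0002,0.0035],[0.0011,0.0002,0.0035]]' --dr '[[-0.0014,0.0069,0],[-0.0014,0.0069,0],[-0.0014,0.0069,0],[-0.0014,0.0069,0],[-0.0014,0.0069,0]]'

```text
clock: 21.55
ee_pos: [0.4784, 0.2464, 0.2087]
eef_rot: [[-0.205, 0.898, -0.39], [0.979, 0.189, -0.079], [0.003, -0.398, -0.917]]
ft_force: [0.9, -2.1, -7.5]
grip_width: 0.116
```

```bash
python3 snap.py 17 wrist,top,scene
python3 - <<'E'
from h import *
np.set_printoptions(precision=3,suppress=True)
s,c=pickle.load(open("pics/wrist_17.pkl","rb"));pos,R=s["ee_pos"],s["eef_rot"]
im=cv2.imread("pics/wrist_17.png");cv2.imwrite("pics/w17c.png",cv2.resize(im[20:90,460:560],None,fx=8,fy=8,interpolation=cv2.INTER_CUBIC))
g=pos-.019*R[:,2]; q0=np.arcsin((g[2]-.1263)/.25);print("q bar",q0)
yw=np.radians(11.6);a=np.array([np.cos(yw),np.sin(yw),0]);b=np.array([-np.sin(yw),np.cos(yw),0])
gp=np.array([.4654,.2437,.1263]); H=gp+.25*a-.035*b
for q in(q0,q0+.01,q0+.02):
    P=lambda r,t,Y:H+Y*b+r*(-np.cos(q)*a+np.array([0,0,np.sin(q)]))+t*(np.sin(q)*a+np.array([0,0,np.cos(q)]))
    print(q,[((wproj(P(r,t,.138),pos,R,c)-[460,20])*8).round(0) for r,t in((.17,0),(.187,.005),(.153,.005),(.187,-.005),(.153,-.005))])
a=cv2.imread("pics/top_17.png"); s=cv2.imread("pics/scene_17.png")
r=lambda im,x,y,w,h,k:cv2.resize(im[y:y+h,x:x+w],None,fx=k,fy=k,interpolation=cv2.INTER_CUBIC)
cv2.imwrite("pics/ts17.png",np.hstack([r(a,330,130,140,130,2.8),r(s,175,210,175,160,2.275)]))
E
```

```text
21.55 [0.3079 0.6276 1.1857 0.0434 1.7352 0.0989] [0.4784 0.2464 0.2087] [ 0.9453 -2.1338 -7.4876] 0.11642522509409874
[[-0.2051  0.8977 -0.3899]
 [ 0.9787  0.1893 -0.0791]
 [ 0.0028 -0.3978 -0.9175]]
q bar 0.4108352982110183
0.4108352982110183 [array([357., 300.]), array([136., 240.]), array([640., 346.]), array([ 53., 262.]), array([540., 356.])]
0.4208352982110183 [array([373., 297.]), array([154., 235.]), array([657., 345.]), array([ 67., 258.]), array([554., 354.])]
0.4308352982110183 [array([389., 294.]), array([172., 231.]), array([674., 344.]), array([ 82., 254.]), array([569., 353.])]
```

View pics/w17c.png

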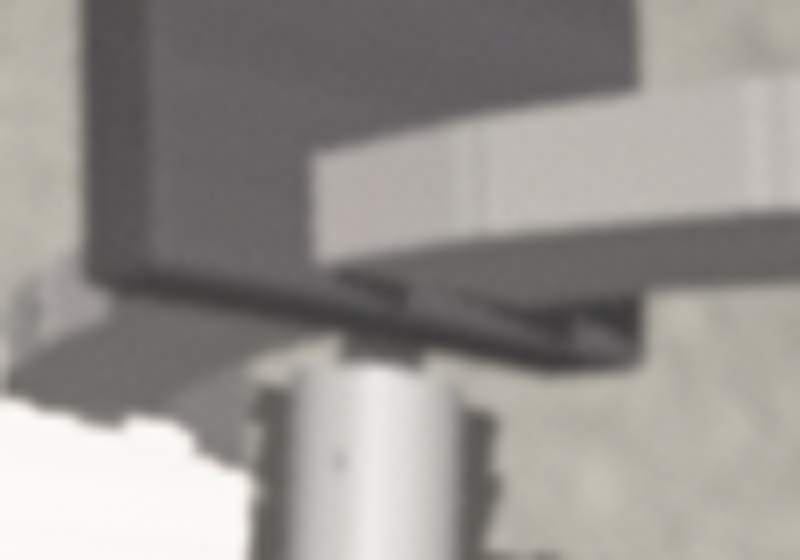

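View pics/ts17.png

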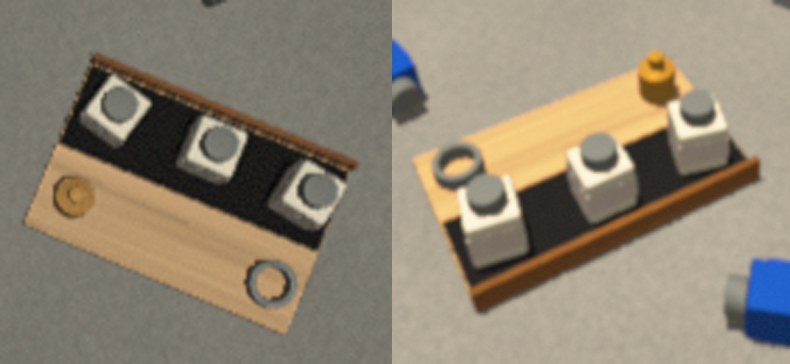

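Pin centre is at x≈376 and the corrected index-face centre at x≈373 (under 0.003 rad apart). The board is unchanged. I'll hold briefly, check that it's steady, and hand in.

Call:
carry_out --translation '[[0,0,0],[0,0,0],[0,0,0],[0,0,0],[0,0,0]]' --dr '[[0,0,0],[0,0,0],[0,0,0],[0,0,0],[0,0,0]]'

```text
clock: 22.2
ee_pos: [0.4784, 0.2464, 0.2087]
eef_rot: [[-0.205, 0.898, -0.39], [0.979, 0.189, -0.079], [0.003, -0.398, -0.917]]
ft_force: [1.4, -4.5, -7.4]
grip_width: 0.117
```

Run:
```python
from station import *
s=read_state();print(s["clock"],s["ee_pos"],s["ft_force"],s["grip_width"]); print(hand_in())
```

```text
22.2 [0.47840716 0.24639833 0.20873345] [ 1.40547902 -4.45085193 -7.39728742] 0.11693064345781108
the job is handed in; nothing more can be done
None
```

I stood the fallen bottle upright in the gap and let go of it. Then I gripped the lid's grab bar, raised the lid to the index, and handed in at 22.2 s while still holding it there.

- **Bottle:** it stands upright on the strip. The two overhead cameras disagree slightly on its offset from the gap centre: about 2 mm in the top view and about 8 mm in the scene view. The scene view had been reading a few mm further from the robot all along.
- **Lid:** it is at about 0.41 rad. In the last wrist picture the pointer and the index line up to within about 0.003 rad. My first reading of the index, from the shut lid, was 0.39–0.40 rad, and I went by the closer view. The hold was steady for the last half second, with about 7 N of lid load on the wrist.
- **Other bottles, weight and tape:** they looked undisturbed in the last pictures.
- **Regrip:** I regripped the bar once, 35 mm to the left of its middle, so the wrist camera could see the pointer.

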